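# Fetch the brush from behind the parts

## Robot

A 6-joint arm with a two-finger parallel gripper is mounted at the origin on a cart in front of the work surface, level with it; the furniture and walls round the work are solid. World frame = base frame: x ahead of the robot, y to its left, z up, the work surface at z = 0. Lengths are in m, angles in rad, forces in N, time in s.
With the tool pointing down it reaches from about 0.35 to 0.775 m from the base axis. Payload 5.5 kg.
Tool frame: the origin (TCP) lies at the very end of the fingers, on their centre line; the grasp point (between the pads) lies 19 mm behind it; x points along the fingers, y is the direction in which the jaws open and shut, and the axes are right-handed (so a half turn about x gives the same grasp; the last joint's range is limited). The gripper opens to 85 mm and grips with 20 to 120 N. Pads are 22 mm wide; open, the fingers measure 114 mm over their backs; the gripper's body (76 mm by 85 mm) begins 54 mm behind the grasp point. The pads swing forward as they close: fully open they stand 13 mm farther back than shut.
Start: joints at [1.131, 0.313, 0.046, 1.304, 0, 1.431], TCP at [0.17, 0.549, 0.231] pointing down, gripper open.
Joint ranges: [-2.76, 2.76], [-0.86, 1.69], [-1.03, 1.26], [-2.2, 2.34], [-1.47, 1.5], [-3.14, 3.14]. Speed limits (rad/s): [2.57, 2.57, 3.14, 3.14, 3.14, 3.14].

## Interface

Orientations are given as a unit quaternion [w, x, y, z].
In Python, from workcell import env gives the robot as it stands.
- The arm moves only by the tool drive_tool, never from a script. Its argument "plan" is a list that holds one entry, the list of rows, each a list of 7 numbers: the shift along the tool's x, y, z in cm, then the turn, a rotation vector about the tool's x, y, z in degrees, then the opening, from 0 (shut) to 1 (fully open). In form: [[[tx, ty, tz, wx, wy, wz, fingers], ...]]. A call has exactly 5 rows; each row shifts and turns the commanded pose from where the row before left it, along the tool's axes as they then stand; what a row does not reach is not made up. A row lasts 1/12 s, in which the tool goes at most 41.7 mm and 7.16 degrees, less where a joint would pass 70% of its speed; a pose out of reach is approached as far as the arm can. A call with a gripper value outside its range is refused whole. The fingers move at their own pace and stop on an object; "squeeze" is the grip in N (left out, the last holds). Time passes only in rows, so rows that do not move let the fingers close, or fill a call up. It gives the time, the measured TCP pose, the force and the opening at its end, in the units of the state.
- env.get_state(): the state, without advancing time (a new reading comes with each control period).
- env.read_camera(name): name is "scene" or "top"; returns the picture (384x512x3 uint8, red, green, blue); there is no depth.
- env.camera_model(name): a dict with "camera_matrix" (3x3 intrinsics, pixels), "k1" (the pictures are not rectified: a ray, as slopes to the right and down, at radius r is drawn at 1 + k1 r^2 times it, then the intrinsics apply), "camera_from_world" (4x4, takes a point from world to camera coordinates). Camera axes: x right, y down, z forward; pixel columns grow to the right and rows downward; lengths in m; the calibration is good to about 2 mm. A picture is of the moment at which its call begins. camera_model takes no time and is no camera call.
- env.hand_in(): hands the job in, once; it reports no verdict.
The state is a dict: "clock": time; "joint_pos": joint angles; "qvel": joint speeds; "tau": joint torques, N m; "tcp_pos": TCP position; "orientation": TCP orientation; "wrist_force": force on the tool from outside, world axes, zero at the start; "ft_torque": the same for the moment, N m; "finger_gap": finger opening in m.
Only numpy, scipy, OpenCV 4.12 (cv2) and the standard library are available. Lean on these libraries where they do the work, as an engineer would, in place of code of your own. Each camera call takes 0.05 s, during which the arm holds its last target.

## Task

The paint brush lies at the back of the parts board, behind a brass weight, a green-topped dot accent and an aluminium block: first set all three upright in the blue parking tray without shifting the brush, then lay the brush flat lengthwise in the wooden tool tray, either way round. Only then put the three parts back on the board, each upright in the middle of the same pad it stood on at the start, the block with its length the same way as before. Leave the sanding block and the pliers alone.

Things in the scene. Friction and masses are not known exactly. Their poses are not given: they have to be found in the camera images.
- parts_board: fixed flat dark slate-grey board, 170 (x) x 270 (y) x 4 mm, with a 14 mm high, 8 mm thick wooden fence along its +x (far) edge; origin under its centre, z up, top face 4 mm above the origin. Three round grey pads (58 mm across, thin yellow rim, flat) in a row at x = -40 mm and y = -75, 0 and +75 mm: one part stands on each at the start. The paint brush lies behind them along y, over a thin yellow line at about x = +23 mm.
- parking_tray: fixed shallow blue tray, 290 (x) x 130 (y) x 14 mm outside, walls 5 mm thick, floor top 5 mm above the origin; origin under its centre, z up. Stands to the left or right of the board. The side area.
- tool_tray: fixed shallow dark wooden tray, 270 (x) x 140 (y) x 14 mm outside, walls 5 mm thick, floor top 5 mm above the origin; origin under its centre, z up. Stands on the other side of the board.
- brass_weight: loose round knurled brass-coloured weight with a waisted neck and round knob, 42 mm across, 56 mm high, about 0.48 kg; origin at the centre of its underside, z up. Its contact shape has no waist: hold it by the straight body, 42 mm across, about 18 mm above its underside.
- dot_accent: loose round drum (the dot accent of a sign letter) with pale gold side and green top, 47 mm across, 49 mm high, 0.04 kg; origin at the centre of its underside, z up.
- alu_block: loose plain silver aluminium block, 50 (x) x 70 (y) x 25 mm high, 0.24 kg; origin at the centre of its underside. At the start it stands with its 70 mm length (y) within 5 degrees of the board's x, so its 50 mm width lies along the row.
- paint_brush: loose flat paint brush with wooden handle, metal ferrule and dark bristles, 204 mm long (y), 44 mm wide (x), 14 mm thick; bristles towards -y, handle towards +y; origin at the middle of its length and width, on its underside, z up. It is rigid and 44 mm wide with parallel sides from y = -102 to y = -27 mm, narrower towards the handle end; a good grasp is across the ferrule near y = -35 mm. About 0.05 kg.
- sanding_block: bystander: dark brown loose sanding block 67 x 99 x 24 mm lying between the board and the robot; origin at the centre of its underside
- pliers: bystander: blue-handled loose pliers, 206 mm long, 17 mm high, lying beyond the board; origin at the centre of the underside

How it is judged:
On the way, in this order (a step that is already met when the one before it is completed fails the run):
1. all three parts stand in the parking tray, and the brush has not yet been shifted (at most 20 mm) (x of brass_weight in the frame of parking_tray between -0.125 and 0.125 m and y of brass_weight in the frame of parking_tray between -0.05 and 0.05 m and z of each of brass_weight, dot_accent, alu_block in the frame of parking_tray below 0.009 m and angle between each of brass_weight, dot_accent, alu_block's own z axis and vertical below 0.12 rad and x of dot_accent in the frame of parking_tray between -0.125 and 0.125 m and y of dot_accent in the frame of parking_tray between -0.05 and 0.05 m and x of alu_block in the frame of parking_tray between -0.125 and 0.125 m and y of alu_block in the frame of parking_tray between -0.05 and 0.05 m and distance of paint_brush from where it was at the start of the episode below 0.02 m), for 0.2 s.
2. the brush lies in the tool tray while all three parts still stand in the parking tray (x of brass_weight in the frame of parking_tray between -0.125 and 0.125 m and y of brass_weight in the frame of parking_tray between -0.05 and 0.05 m and z of each of brass_weight, dot_accent, alu_block in the frame of parking_tray below 0.009 m and angle between each of brass_weight, dot_accent, alu_block, paint_brush's own z axis and vertical below 0.12 rad and x of dot_accent in the frame of parking_tray between -0.125 and 0.125 m and y of dot_accent in the frame of parking_tray between -0.05 and 0.05 m and x of alu_block in the frame of parking_tray between -0.125 and 0.125 m and y of alu_block in the frame of parking_tray between -0.05 and 0.05 m and x of paint_brush in the frame of tool_tray between -0.035 and 0.035 m and y of paint_brush in the frame of tool_tray between -0.045 and 0.045 m and z of paint_brush in the frame of tool_tray below 0.009 m and angle between the y axis of paint_brush and the x axis of tool_tray, either way round below 0.3 rad), for 0.2 s.
At the end, for the whole second after the job is handed in: Each part upright (7 deg) and within 15 mm of its starting place, the block's length within 17 deg of the board's x; the brush flat on the tool tray's floor, middle within 35 mm (along) and 45 mm (across) of the tray's centre, within 17 deg of its length; all at rest (x of paint_brush in the frame of tool_tray between -0.035 and 0.035 m and y of paint_brush in the frame of tool_tray between -0.045 and 0.045 m and z of paint_brush in the frame of tool_tray below 0.009 m and angle between each of paint_brush, brass_weight, dot_accent, alu_block's own z axis and vertical below 0.12 rad and angle between the y axis of paint_brush and the x axis of tool_tray, either way round below 0.3 rad and distance of each of brass_weight, dot_accent, alu_block from where it was at the start of the episode below 0.015 m and angle between the y axis of alu_block and the x axis of parts_board, either way round below 0.3 rad and linear speed of each of brass_weight, dot_accent, alu_block, paint_brush below 0.02 m/s and angular speed of each of brass_weight, dot_accent, alu_block, paint_brush below 0.3 rad/s); the robot touches nothing.
It fails at once if a bystander (sanding block or pliers) is shifted by more than 30 mm (distance of any of sanding_block, pliers from where it was at the start of the episode above 0.03 m).
It also fails if it takes over 141 s, if anything falls off the work surface, if the arm or the gripper's body presses on something with over 40 N, if the wrist force passes 120 N, or if a joint passes its speed limit or range.

## Working session

There is one attempt and no reset: what is moved stays moved. The work goes in short steps, Python scripts to look and compute and a tool call to move; the robot and the scene stay as the last step left them, time stands still between calls to the robot, and variables do not carry over. Pictures are saved under pics/ and viewed, and the job is handed in when it is done.

Besides the shell and the picture viewer there is one more tool, called after ">>>" as a command line: name --argument value ..., lists and objects as JSON in quotes. drive_tool: Moves the arm, as the interface text tells. Its arguments: {"type":"object","properties":{"plan":{"type":"array","items":{"type":"array","items":{"type":"array","items":{"type":"number"}}}},"squeeze":{"type":"number"}},"required":["plan"]}

```bash
ls; mkdir -p pics; python3 - <<'E'
from workcell import env
import cv2
print(env.get_state())
for n in ("scene","top"):
    im=env.read_camera(n); cv2.imwrite(f"pics/{n}0.png",im[:,:,::-1]); print(n,env.camera_model(n))
E
```

```text
pics
{'clock': 0.0, 'joint_pos': array([1.13141053e+00, 3.14009358e-01, 4.49397470e-02, 1.30358269e+00,
       1.85594768e-06, 1.43118594e+00]), 'qvel': array([-0.00086608, -0.00124964, -0.00042825, -0.00101772,  0.00041429,
        0.00101157]), 'tau': array([-1.93994325e-03, -4.80630970e+01,  2.98531777e+01,  1.94044621e-02,
       -5.36668922e-04, -1.22917591e-06]), 'tcp_pos': array([0.16959059, 0.5488745 , 0.23038773]), 'orientation': array([ 0.69899034,  0.10496147,  0.69936625, -0.10621885]), 'wrist_force': array([-0.11803324, -0.40845909, -0.3614564 ]), 'ft_torque': array([-0.01949713,  0.0469104 ,  0.02667211]), 'finger_gap': 0.0854432708835313}
scene {'camera_matrix': array([[358.7844602 ,   0.        , 259.09417708],
       [  0.        , 358.7844602 , 190.58302258],
       [  0.        ,   0.        ,   1.        ]]), 'k1': -0.004767292401402264, 'camera_from_world': array([[ 0.78033866, -0.6253458 , -0.00376795, -0.45919005],
       [-0.26998959, -0.33145988, -0.90401326,  0.19898255],
       [ 0.56407197,  0.7064538 , -0.42748782,  0.74752954],
       [ 0.        ,  0.        ,  0.        ,  1.        ]])}
top {'camera_matrix': array([[436.31361338,   0.        , 256.93687151],
       [  0.        , 436.31361338, 195.9557783 ],
       [  0.        ,   0.        ,   1.        ]]), 'k1': -0.04325284615989874, 'camera_from_world': array([[ 1.30957208e-02, -9.99913944e-01, -7.79110543e-04,
         1.76017102e-03],
       [-9.77356172e-01, -1.26357046e-02, -2.11223230e-01,
         5.87095955e-01],
       [ 2.11195208e-01,  3.52758894e-03, -9.77437538e-01,
         1.36039363e+00],
       [ 0.00000000e+00,  0.00000000e+00,  0.00000000e+00,
         1.00000000e+00]])}
```

View pics/scene0.png

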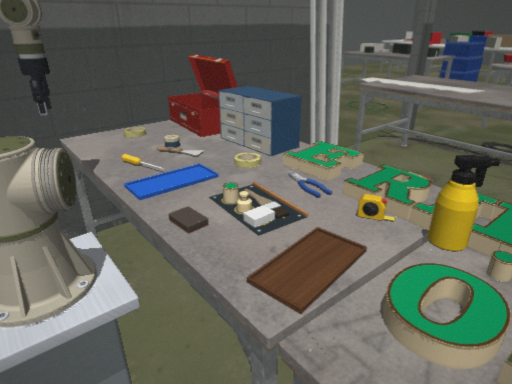

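View pics/top0.png

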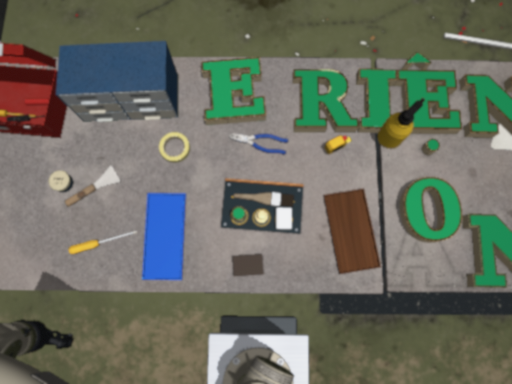

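The scene picture shows the blue parking tray left of the board, the wooden tray right of it, the sanding block in front and the pliers beyond. In the top picture the tray is at about (165,236), the board at (262,206) and the wood tray at (351,230). Next I'll enlarge the crops.

```bash
cat > h.py <<'E'
import numpy as np, cv2
from workcell import env
def cm(n):
    m=env.camera_model(n); return m["camera_matrix"],m["k1"],m["camera_from_world"]
def ray(n,px):
    K,k1,T=cm(n); px=np.atleast_2d(np.asarray(px,float)).reshape(-1,1,2)
    u=cv2.undistortPoints(px,K,np.array([k1,0,0,0.]))[:,0]
    d=np.c_[u,np.ones(len(u))]@T[:3,:3]; o=-T[:3,:3].T@T[:3,3]
    return o,d
def plane(n,px,z):
    o,d=ray(n,px); return o+d*((z-o[2])/d[:,2])[:,None]
def proj(n,P):
    K,k1,T=cm(n); P=np.atleast_2d(np.asarray(P,float))
    r=cv2.Rodrigues(T[:3,:3])[0]
    return cv2.projectPoints(P,r,T[:3,3],K,np.array([k1,0,0,0.]))[0][:,0]
def tri(p1,p2,n1="top",n2="scene"):
    o1,d1=ray(n1,p1); o2,d2=ray(n2,p2); A=np.c_[d1[0],-d2[0]]
    s=np.linalg.lstsq(A,o2-o1,rcond=None)[0]
    a=o1+s[0]*d1[0]; b=o2+s[1]*d2[0]; return (a+b)/2,np.linalg.norm(a-b)
def crop(src,dst,x0,y0,x1,y1,s):
    im=cv2.imread(src)[y0:y1,x0:x1]; cv2.imwrite(dst,cv2.resize(im,None,fx=s,fy=s,interpolation=cv2.INTER_CUBIC))
E
python3 - <<'E'
from h import *
crop("pics/top0.png","pics/t0a.png",212,172,312,242,8)
crop("pics/scene0.png","pics/s0a.png",200,170,320,240,6)
crop("pics/top0.png","pics/t0b.png",130,170,390,290,3)
E
```

```text
(no output)
```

View pics/t0a.png

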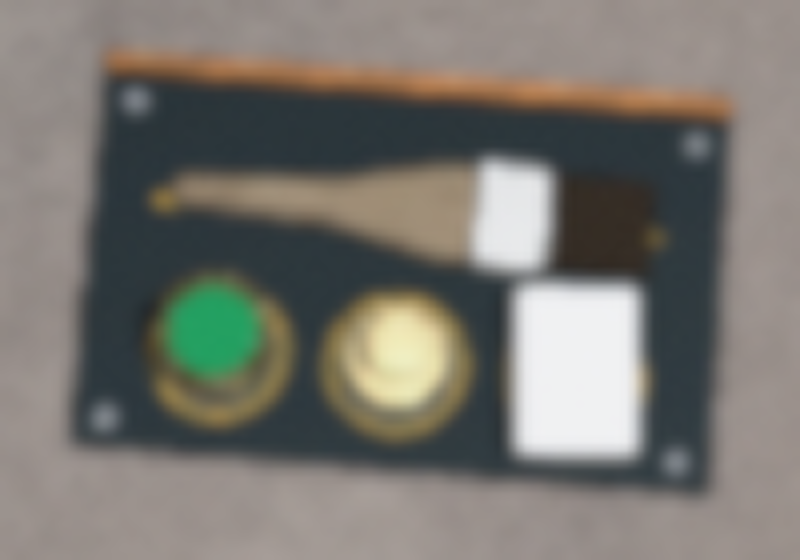

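View pics/s0a.png

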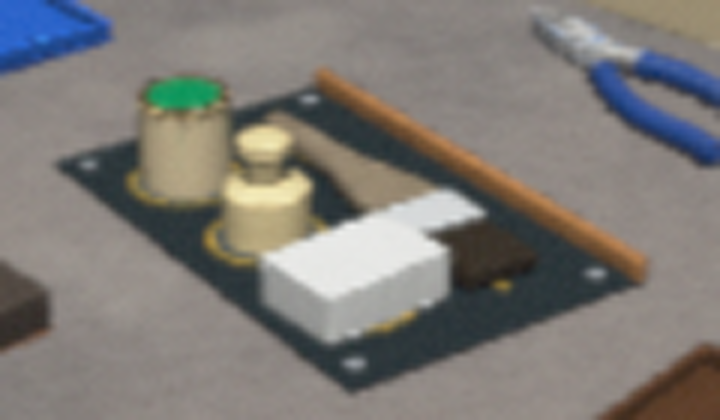

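View pics/t0b.png

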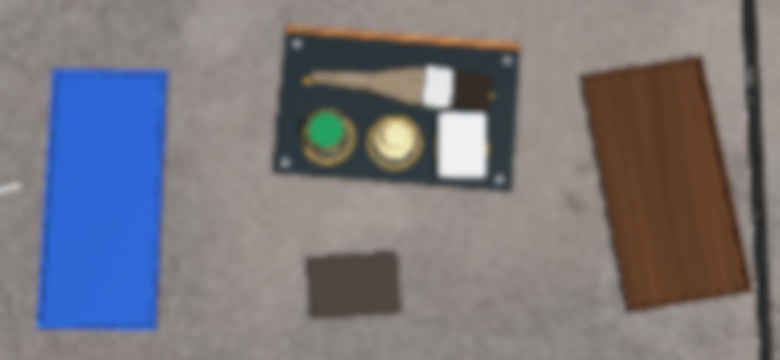

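```bash
cat > m0.py <<'E'
from h import *
def c(p,s=8,x0=212,y0=172): p=np.array(p,float); return (p+.5)/s-.5+np.array([x0,y0])
P=plane("top",c([(137,100),(696,146),(676,462),(105,417)]),0.004)
print("bolts",P.round(4).tolist(),"ctr",P.mean(0).round(4))
# corners near edge (z=4mm) and edge direction
Q=plane("top",c([(75,443),(708,490)]),0.004); print("near corners",Q.round(4).tolist())
v=Q[0]-Q[1]; print("len",np.linalg.norm(v[:2]),"yaw",np.degrees(np.arctan2(-v[0],v[1])))
v=P[3]-P[2]; print("yaw bolts",np.degrees(np.arctan2(-v[0],v[1])), "len",np.linalg.norm(v), np.linalg.norm(P[0]-P[3]))
im=cv2.imread("pics/top0.png"); sc=cv2.imread("pics/scene0.png")
hs=cv2.cvtColor(im,cv2.COLOR_BGR2HSV); hc=cv2.cvtColor(sc,cv2.COLOR_BGR2HSV)
def big(mask,box):
    m=np.zeros_like(mask); x0,y0,x1,y1=box; m[y0:y1,x0:x1]=mask[y0:y1,x0:x1]
    cs,_=cv2.findContours(m,cv2.RETR_EXTERNAL,cv2.CHAIN_APPROX_NONE); k=max(cs,key=cv2.contourArea)
    M=cv2.moments(m*0+cv2.drawContours(m*0,[k],-1,1,-1),True); return k,np.array([M['m10']/M['m00'],M['m01']/M['m00']]),M['m00']
bx=(212,172,312,242); sb=(200,170,320,240)
g,gc,a=big(cv2.inRange(hs,(60,120,80),(90,255,255)),bx); g2,gc2,a2=big(cv2.inRange(hc,(60,120,80),(90,255,255)),sb)
print("green tri",tri(gc,gc2),a,a2,"z49+4",plane("top",gc,.053),"scene",plane("scene",gc2,.053))
b,bc,a=big(cv2.inRange(hs,(100,150,100),(125,255,255)),(130,180,200,290))
def rect(k,z,name):
    W=plane("top",k[:,0].astype(float),z)[:,:2].astype(np.float32)*1000
    print(name,cv2.minAreaRect(W), "box",cv2.boxPoints(cv2.minAreaRect(W)).round(0).tolist())
rect(b,.014,"blue")
w,wc,a=big(cv2.inRange(hs,(0,90,30),(20,255,130)),(315,180,385,280)); rect(w,.014,"wood")
s,_,a=big(cv2.inRange(hs,(0,0,0),(180,255,100)),(225,245,270,285)); rect(s,.024,"sand")
m=cv2.inRange(im,(190,190,190),(255,255,255)); k,kc,a=big(m,(272,204,298,234)); rect(k,.029,"block")
k,kc,a=big(m,(268,188,284,207)); rect(k,.018,"ferrule")
y=cv2.inRange(hs,(20,50,170),(35,255,255)); k,kc,a=big(y,(250,205,272,232)); print("brass px",kc,a,"plane 40",plane("top",kc,.04))
E
python3 m0.py
```

```text
bolts [[0.6401, 0.1068, 0.004], [0.623, -0.1321, 0.004], [0.4872, -0.1228, 0.004], [0.5031, 0.1165, 0.004]] ctr [ 0.5634 -0.0079  0.004 ]
near corners [[0.492, 0.1288, 0.004], [0.4756, -0.1361, 0.004]]
len 0.2653973421383919 yaw -3.5341088455662755
yaw bolts -3.8025289727196365 len 0.2398555492689254 0.1372875015948533
green tri (array([0.53264174, 0.07004265, 0.05317648]), np.float64(0.0016138496265059557)) 98.0 45.0 z49+4 [[0.53196321 0.07044919 0.053     ]] scene [[0.53367374 0.07015311 0.053     ]]
blue ((460.1793518066406, 316.54962158203125), (281.680908203125, 127.20557403564453), 0.10307297110557556) box [[319.0, 380.0], [319.0, 253.0], [601.0, 253.0], [601.0, 380.0]]
wood ((485.47894287109375, -305.64788818359375), (263.1108703613281, 137.058349609375), 10.112903594970703) box [[344.0, -261.0], [368.0, -396.0], [627.0, -350.0], [603.0, -215.0]]
sand ((366.9866027832031, 37.81848907470703), (65.4552001953125, 97.97837829589844), 4.324011325836182) box [[331.0, 84.0], [338.0, -13.0], [403.0, -9.0], [396.0, 89.0]]
block ((521.085205078125, -80.92559051513672), (67.2259521484375, 46.332000732421875), 0.20750786364078522) box [[487.0, -58.0], [488.0, -104.0], [555.0, -104.0], [555.0, -58.0]]
ferrule ((588.769775390625, -51.29475021362305), (37.93549346923828, 26.881404876708984), 0.13977311551570892) box [[570.0, -38.0], [570.0, -65.0], [608.0, -65.0], [608.0, -38.0]]
brass px [261.33333333 215.95454545] 132.0 plane 40 [[ 0.52495806 -0.005829    0.04      ]]
```

```bash
cat >> h.py <<'E'
from scipy.spatial.transform import Rotation as Ro
def pose():
    s=env.get_state(); q=s["orientation"]; return s["tcp_pos"],Ro.from_quat([q[1],q[2],q[3],q[0]]),s
def tgt(yaw): # tool x down, tool y at world yaw (deg)
    a=np.radians(yaw); x=np.array([0,0,-1.]); y=np.array([np.cos(a),np.sin(a),0]); return Ro.from_matrix(np.c_[x,y,np.cross(x,y)])
def yawnow(R=None):
    R=R or pose()[1]; y=R.as_matrix()[:,1]; return np.degrees(np.arctan2(y[1],y[0]))
def plan(wps,n,start=None):
    """wps: list of (x,y,z,yaw), n: rows each; prints rows (cm, deg) tool-relative"""
    if start is None: p,R,_=pose()
    else: p=np.array(start[:3]); R=tgt(start[3])
    for w,k in zip(wps,n):
        p1=np.array(w[:3]); R1=tgt(w[3]); dp=(p1-p)/k; rv=(R.inv()*R1).as_rotvec()/k
        out=[]
        for i in range(k):
            t=R.as_matrix().T@dp*100; out.append(np.r_[t,np.degrees(rv)].round(2)); 
            p=p+dp; R=R*Ro.from_rotvec(rv)
        p=p1;R=R1
        print("->",w,"max step cm %.2f deg %.2f"%(np.linalg.norm(dp)*100,np.degrees(np.linalg.norm(rv))))
        for o in out: print("  ",(o+0).tolist())
def st():
    p,R,s=pose(); print("t %.2f"%s["clock"],"tcp",(p*1000).round(1),"yaw %.2f"%yawnow(R),"tilt %.2f"%np.degrees(np.arccos(-R.as_matrix()[2,0])),"j",s["joint_pos"].round(3),"F",s["wrist_force"].round(1),"gap",round(s["finger_gap"],4))
E
python3 - <<'E'
from h import *
st()
im=cv2.imread("pics/top0.png")
def edgefit(n,im,A,B,half=4,N=40):
    """subpixel straight edge near segment A-B (pixels): max gradient across; returns fitted line end points"""
    A=np.array(A,float);B=np.array(B,float);d=(B-A)/np.linalg.norm(B-A);nv=np.array([-d[1],d[0]])
    g=cv2.GaussianBlur(cv2.cvtColor(im,cv2.COLOR_BGR2GRAY).astype(np.float32) if im.ndim==3 else im.astype(np.float32),(0,0),.7)
    pts=[]
    o=np.arange(-half,half+.01,.25)
    for t in np.linspace(.12,.88,N):
        c=A+t*(B-A); q=c+o[:,None]*nv
        v=cv2.remap(g,q[:,0].astype(np.float32)[None],q[:,1].astype(np.float32)[None],cv2.INTER_LINEAR)[0]
        gr=np.abs(np.gradient(v)); gr=np.where(gr>.5*gr.max(),gr,0); pts.append(c+nv*(gr*o).sum()/gr.sum())
    l=cv2.fitLine(np.array(pts,np.float32),cv2.DIST_HUBER,0,.01,.01).ravel()
    D=l[:2]; P0=l[2:]; return np.array([P0+D*((A-P0)@D),P0+D*((B-P0)@D)])
def c(p,s,x0,y0): return (np.array(p,float)+.5)/s-.5+np.array([x0,y0])
def rep(name,seg,z,ch=None):
    e=edgefit("top",im if ch is None else im[:,:,ch],*seg); W=plane("top",e,z); v=W[1]-W[0]
    print(name,(W[:,:2]*1000).round(1).tolist(),"dir %.2f"%np.degrees(np.arctan2(v[1],v[0])))
k=lambda p:c(p,3,130,170)
rep("blue L",(k((37,328)),k((53,70))),.014,0); rep("blue R",(k((157,328)),k((167,70))),.014,0)
rep("blue far",(k((167,70)),k((53,70))),.014,0); rep("blue near",(k((157,328)),k((37,328))),.014,0)
rep("wood L",(k((628,310)),k((582,76))),.014); rep("wood R",(k((749,289)),k((700,58))),.014)
rep("wood far",(k((700,58)),k((582,76))),.014);rep("wood near",(k((749,289)),k((628,310))),.014)
k=lambda p:c(p,8,212,172)
rep("blk L",(k((513,458)),k((513,285))),.029);rep("blk R",(k((640,458)),k((640,285))),.029)
rep("blk far",(k((640,284)),k((513,284))),.029);rep("blk near",(k((640,458)),k((513,458))),.029)
rep("fer far",(k((553,162)),k((480,158))),.018);rep("fer near",(k((553,272)),k((480,266))),.018)
rep("fer L",(k((472,265)),k((480,160))),.018);rep("fer R",(k((550,270)),k((556,165))),.018)
print("brush ends",plane("top",k([(650,232),(165,190)]),.012))
E
```

```text
t 0.10 tcp [169.7 548.9 230.5] yaw 72.82 tilt 0.09 j [1.131 0.314 0.045 1.304 0.    1.431] F [ 0.7 -0.3  0.1] gap 0.0856
blue L [[315.9, 379.4], [603.0, 381.3]] dir 0.37
blue R [[318.2, 252.8], [604.7, 254.5]] dir 0.34
blue far [[603.3, 252.1], [605.7, 381.4]] dir 88.96
blue near [[315.8, 249.6], [316.6, 380.4]] dir 89.64
wood L [[343.2, -257.1], [602.9, -211.9]] dir 9.86
wood R [[368.9, -398.6], [626.8, -352.1]] dir 10.23
wood far [[629.6, -349.9], [605.9, -215.6]] dir 100.00
wood near [[364.7, -394.9], [341.4, -261.7]] dir 99.93
blk L [[484.6, -53.1], [556.9, -52.9]] dir 0.14
blk R [[485.2, -106.1], [557.6, -105.8]] dir 0.29
blk far [[557.8, -106.0], [558.8, -53.3]] dir 88.91
blk near [[485.2, -105.8], [485.8, -53.6]] dir 89.32
fer far [[609.0, -69.9], [613.8, -39.6]] dir 81.00
fer near [[559.1, -68.6], [568.5, -40.4]] dir 71.63
fer L [[567.4, -36.2], [612.3, -41.0]] dir -6.17
fer R [[565.6, -68.8], [610.8, -70.5]] dir -2.23
brush ends [[ 0.58364652 -0.11164751  0.012     ]
 [ 0.5991244   0.09331392  0.012     ]]
```

```bash
python3 - <<'E'
from h import *
k8=lambda p:(np.array(p,float)+.5)/8-.5+np.array([212,172])
k6=lambda p:(np.array(p,float)+.5)/6-.5+np.array([200,170])
for nm,a,b in [("block NL",(513,458),(262,262)),("block NR",(640,458),(333,298)),("block FR",(640,284),(448,254)),("ferrule FR",(556,167),(487,213)),("brass knob",(402,342),(263,138)),
  ("bolt FR",(696,146),(595,273)),("bolt NL",(105,417),(89,163)),("brush tip FR",(655,185),(537,257))]:
    P,e=tri(k8(a),k6(b)); print(nm,(P*1000).round(1),"miss %.1f"%(e*1000))
im=cv2.imread("pics/scene0.png")
im=cv2.resize(im[150:310,110:390],None,fx=2.8,fy=2.8,interpolation=cv2.INTER_CUBIC)
pts=[(.604,.253,.014),(.604,.381,.014),(.316,.380,.014),(.317,.253,.014),(.343,-.258,.014),(.367,-.397,.014),(.628,-.350,.014),(.605,-.214,.014),(.5215,-.0795,.029),(.532,.070,.053),(.525,-.006,.06)]
for p in proj("scene",pts):
    q=((p-[110,150]+.5)*2.8-.5).round().astype(int); cv2.drawMarker(im,tuple(int(v) for v in q),(0,0,255),cv2.MARKER_CROSS,9,1)
cv2.imwrite("pics/ov0.png",im)
plan([(.5215,-.0795,.15,90)],[20])
E
```

```text
block NL [486.8 -54.8  26.4] miss 4.4
block NR [ 486.8 -106.8   30.9] miss 4.4
block FR [ 557.6 -105.7   28.3] miss 1.4
ferrule FR [610.3 -71.9  17.9] miss 0.9
brass knob [526.8  -7.   59.2] miss 0.8
bolt FR [ 623.2 -132.4    6.6] miss 1.9
bolt NL [503.4 116.1   5.9] miss 1.3
brush tip FR [ 603.9 -114.    14. ] miss 0.9
-> (0.5215, -0.0795, 0.15, 90) max step cm 3.62 deg 0.86
   [0.41, -2.48, 2.61, -0.86, 0.0, 0.0]
   [0.41, -2.52, 2.57, -0.86, 0.0, 0.0]
   [0.41, -2.56, 2.53, -0.86, 0.0, 0.0]
   [0.41, -2.6, 2.49, -0.86, 0.0, 0.0]
   [0.41, -2.63, 2.46, -0.86, 0.0, 0.0]
   [0.41, -2.67, 2.42, -0.86, 0.0, 0.0]
   [0.4, -2.71, 2.38, -0.86, 0.0, 0.0]
   [0.4, -2.74, 2.33, -0.86, 0.0, 0.0]
   [0.4, -2.78, 2.29, -0.86, 0.0, 0.0]
   [0.4, -2.81, 2.25, -0.86, 0.0, 0.0]
   [0.4, -2.84, 2.21, -0.86, 0.0, 0.0]
   [0.4, -2.88, 2.17, -0.86, 0.0, 0.0]
   [0.4, -2.91, 2.12, -0.86, 0.0, 0.0]
   [0.4, -2.94, 2.08, -0.86, 0.0, 0.0]
   [0.4, -2.97, 2.03, -0.86, 0.0, 0.0]
   [0.4, -3.0, 1.99, -0.86, 0.0, 0.0]
   [0.4, -3.03, 1.94, -0.86, 0.0, 0.0]
   [0.4, -3.06, 1.9, -0.86, 0.0, 0.0]
   [0.4, -3.09, 1.85, -0.86, 0.0, 0.0]
   [0.4, -3.12, 1.81, -0.86, 0.0, 0.0]
```

View pics/ov0.png

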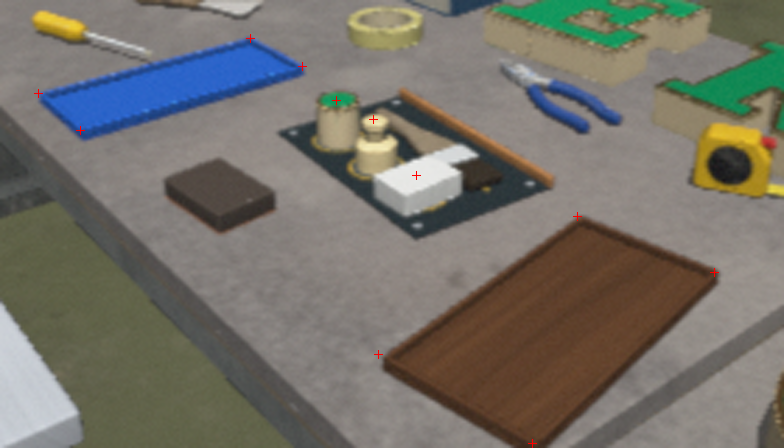

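The markers land on the tray corners and part tops in the scene view. The triangulated heights also match the text: block top 28.5 mm, drum 53, knob 59, brush 18, board about 5.

>>> drive_tool --plan '[[[0, 0, 0, -5.7, 0, 0, 0.78], [0, 0, 0, -5.7, 0, 0, 0.78], [0, 0, 0, -5.8, 0, 0, 0.78], [0.4, -1.6, 0.9, 0, 0, 0, 0.78], [0.4, -3.14, 1.76, 0, 0, 0, 0.78]]]' --squeeze 50

```text
clock: 0.52
tcp_pos: [0.1957, 0.5036, 0.2225]
orientation: [0.707, -0.001, 0.707, 0.002]
wrist_force: [1.6, -0.6, -0.3]
finger_gap: 0.0666
```

>>> drive_tool --plan '[[[0.4, -3.14, 1.76, 0, 0, 0, 0.78], [0.4, -3.14, 1.76, 0, 0, 0, 0.78], [0.4, -3.14, 1.76, 0, 0, 0, 0.78], [0.4, -3.14, 1.76, 0, 0, 0, 0.78], [0.4, -3.14, 1.76, 0, 0, 0, 0.78]]]'

```text
clock: 0.93
tcp_pos: [0.2847, 0.3433, 0.2028]
orientation: [0.707, -0.0, 0.707, 0.0]
wrist_force: [0.7, 0.2, -0.7]
finger_gap: 0.0668
```

>>> drive_tool --plan '[[[0.4, -3.14, 1.76, 0, 0, 0, 0.78], [0.4, -3.14, 1.76, 0, 0, 0, 0.78], [0.4, -3.14, 1.76, 0, 0, 0, 0.78], [0.4, -3.14, 1.76, 0, 0, 0, 0.78], [0.4, -3.14, 1.76, 0, 0, 0, 0.78]]]'

```text
clock: 1.35
tcp_pos: [0.3728, 0.1864, 0.183]
orientation: [0.707, -0.0, 0.707, 0.0]
wrist_force: [0.8, 0.5, 0.2]
finger_gap: 0.0664
```

>>> drive_tool --plan '[[[0.4, -3.14, 1.76, 0, 0, 0, 0.78], [0.4, -3.14, 1.76, 0, 0, 0, 0.78], [0.4, -3.14, 1.76, 0, 0, 0, 0.78], [0.4, -3.14, 1.76, 0, 0, 0, 0.78], [0.4, -3.14, 1.76, 0, 0, 0, 0.78]]]'

```text
clock: 1.77
tcp_pos: [0.4609, 0.0293, 0.1629]
orientation: [0.707, 0.0, 0.707, 0.0]
wrist_force: [0.5, 0.7, 0.1]
finger_gap: 0.0669
```

>>> drive_tool --plan '[[[0.4, -3.14, 1.76, 0, 0, 0, 0.78], [0.4, -3.14, 1.76, 0, 0, 0, 0.78], [0.4, -3.14, 1.76, 0, 0, 0, 0.78], [0, 0, 0, 0, 0, 0, 0.78], [0, 0, 0, 0, 0, 0, 0.78]]]'

```text
clock: 2.18
tcp_pos: [0.5136, -0.0646, 0.1503]
orientation: [0.707, 0.001, 0.708, -0.001]
wrist_force: [0.6, 0.1, -0.3]
finger_gap: 0.0667
```

```bash
python3 - <<'E'
from h import *
st(); plan([(.5215,-.0795,.06,90)],[5])
for n in("scene","top"):
    cv2.imwrite(f"pics/{n}1.png",env.read_camera(n)[:,:,::-1])
crop("pics/scene1.png","pics/s1a.png",190,130,330,250,5)
E
```

```text
t 2.18 tcp [513.6 -64.6 150.3] yaw 89.83 tilt 0.10 j [-0.28   0.244 -0.25   1.078  0.    -0.278] F [ 0.6  0.1 -0.3] gap 0.0667
-> (0.5215, -0.0795, 0.06, 90) max step cm 1.84 deg 0.04
   [1.81, -0.3, 0.16, -0.03, -0.02, -0.01]
   [1.81, -0.3, 0.16, -0.03, -0.02, -0.01]
   [1.81, -0.3, 0.16, -0.03, -0.02, -0.01]
   [1.81, -0.3, 0.16, -0.03, -0.02, -0.01]
   [1.81, -0.3, 0.16, -0.03, -0.02, -0.01]
```

View pics/s1a.png

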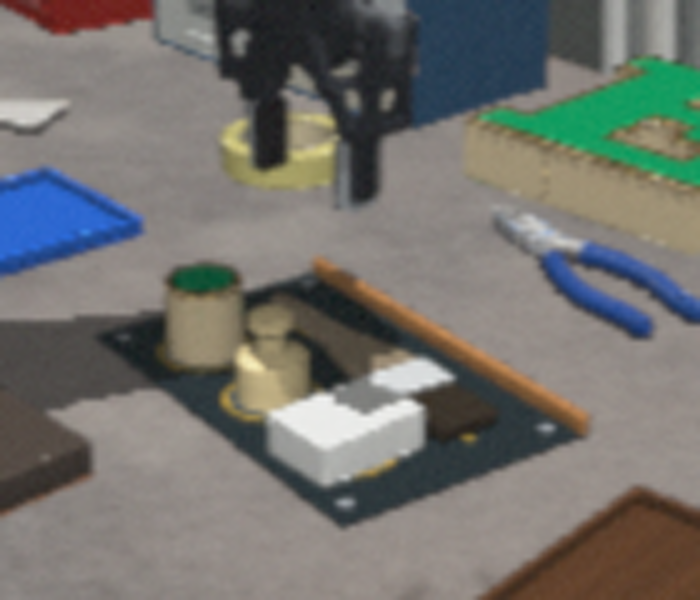

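The gripper hangs over the board with its fingertips at about (244,163) and (261,171) in the scene image. From these I'll check how far the tips are drawn back.

```bash
python3 - <<'E'
from h import *
for p in [(244,163),(261,171),(258,171.5)]:
    o,d=ray("scene",p); s=(.5136-o[0])/d[0,0]; print((o+s*d[0]).round(4))
E
```

```text
[ 0.5136 -0.0306  0.1585]
[ 0.5136 -0.102   0.1583]
[ 0.5136 -0.0899  0.1531]
```

>>> drive_tool --plan '[[[1.8, -0.3, 0.16, 0, 0, 0, 0.78], [1.8, -0.3, 0.16, 0, 0, 0, 0.78], [1.8, -0.3, 0.16, 0, 0, 0, 0.78], [1.8, -0.3, 0.16, 0, 0, 0, 0.78], [1.8, -0.29, 0.15, 0, 0, 0, 0.78]]]'

```text
clock: 2.7
tcp_pos: [0.5208, -0.0763, 0.061]
orientation: [0.707, -0.001, 0.707, 0.001]
wrist_force: [0.4, -1.3, 0.4]
finger_gap: 0.0668
```

>>> drive_tool --plan '[[[1.5, 0, 0, 0, 0, 0, 0.78], [1.4, 0, 0, 0, 0, 0, 0.78], [1.2, 0, 0, 0, 0, 0, 0.78], [0.9, 0, 0, 0, 0, 0, 0.78], [0.4, 0, 0, 0, 0, 0, 0.78]]]'

```text
clock: 3.12
tcp_pos: [0.5201, -0.0764, 0.0064]
orientation: [0.706, -0.001, 0.708, 0.001]
wrist_force: [-1.3, 1.0, 0.9]
finger_gap: 0.0666
```

>>> drive_tool --plan '[[[0, 0, 0, 0, 0, 0, 0.78], [0, 0, 0, 0, 0, 0, 0.78], [0, 0, 0, 0, 0, 0, 0.5], [0, 0, 0, 0, 0, 0, 0.5], [0, 0, 0, 0, 0, 0, 0.5]]]'

```text
clock: 3.53
tcp_pos: [0.5224, -0.0783, 0.0085]
orientation: [0.708, -0.0, 0.706, -0.0]
wrist_force: [-0.5, 0.6, 6.0]
finger_gap: 0.049
```

```bash
python3 - <<'E'
from h import *
st()
for n in("scene","top"):
    cv2.imwrite(f"pics/{n}2.png",env.read_camera(n)[:,:,::-1])
crop("pics/scene2.png","pics/s2a.png",200,160,320,250,6)
E
```

```text
t 3.53 tcp [522.4 -78.3   8.5] yaw 90.02 tilt 0.13 j [-0.301  0.399 -0.422  0.747  0.    -0.301] F [-0.5  0.6  6. ] gap 0.049
```

View pics/s2a.png

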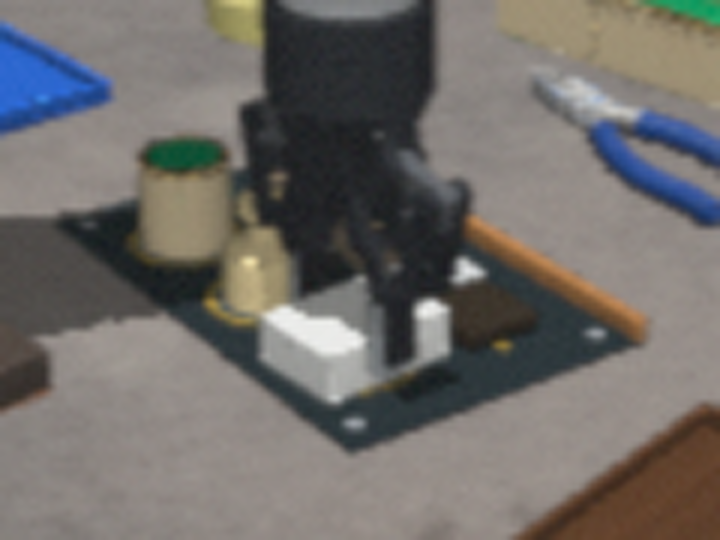

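The block is held across its width with the fingers seated on its sides (gap 49 mm). I'll tighten the grip and lift.

>>> drive_tool --plan '[[[0, 0, 0, 0, 0, 0, 0.3], [0, 0, 0, 0, 0, 0, 0.3], [0, 0, 0, 0, 0, 0, 0.3], [-0.5, 0, 0, 0, 0, 0, 0.3], [-1.5, 0, 0, 0, 0, 0, 0.3]]]'

```text
clock: 4.05
tcp_pos: [0.5194, -0.0774, 0.0258]
orientation: [0.706, 0.0, 0.709, 0.001]
wrist_force: [0.1, -0.2, -2.1]
finger_gap: 0.0489
```

>>> drive_tool --plan '[[[-1.7, 0, 0, 0, 0, 0, 0.3], [-1.7, 0, 0, 0, 0, 0, 0.3], [-1.7, 0, 0, 0, 0, 0, 0.3], [-1.7, 0, 0, 0, 0, 0, 0.3], [-1.2, 0.8, 0, 0, 0, 0, 0.3]]]'

```text
clock: 4.47
tcp_pos: [0.5217, -0.0709, 0.1088]
orientation: [0.707, 0.0, 0.707, -0.001]
wrist_force: [0.5, 0.0, -1.6]
finger_gap: 0.0494
```

>>> drive_tool --plan '[[[0, 2, 0.1, 0, 0, 0, 0.3], [0, 3.5, 0.2, 0, 0, 0, 0.3], [0, 3.5, 0.2, 0, 0, 0, 0.3], [0, 3.5, 0.2, 0, 0, 0, 0.3], [0, 3.5, 0.2, 0, 0, 0, 0.3]]]'

```text
clock: 4.88
tcp_pos: [0.5298, 0.0914, 0.1073]
orientation: [0.707, 0.0, 0.707, -0.0]
wrist_force: [0.6, -0.0, -2.0]
finger_gap: 0.0485
```

>>> drive_tool --plan '[[[0, 3.5, 0.2, 0, 0, 0, 0.3], [0, 3.5, 0.2, 0, 0, 0, 0.3], [0, 3.5, 0.2, 0, 0, 0, 0.3], [0, 3.5, 0.2, 0, 0, 0, 0.3], [0, 3.5, 0.2, 0, 0, 0, 0.3]]]'

```text
clock: 5.3
tcp_pos: [0.5396, 0.2666, 0.1071]
orientation: [0.707, -0.0, 0.707, 0.0]
wrist_force: [0.6, -0.0, -1.6]
finger_gap: 0.049
```

>>> drive_tool --plan '[[[0, 3.5, 0.2, 0, 0, 0, 0.3], [0, 1.9, 0.2, 0, 0, 0, 0.3], [0, 0, 0, 0, 0, 0, 0.3], [0, 0, 0, 0, 0, 0, 0.3], [0, 0, 0, 0, 0, 0, 0.3]]]'

```text
clock: 5.72
tcp_pos: [0.5436, 0.3184, 0.1068]
orientation: [0.707, -0.0, 0.708, -0.0]
wrist_force: [-0.3, 0.3, -1.1]
finger_gap: 0.0491
```

```bash
python3 - <<'E'
from h import *
st()
for n in("scene","top"):
    cv2.imwrite(f"pics/{n}3.png",env.read_camera(n)[:,:,::-1])
a=cv2.imread("pics/scene3.png")[120:260,120:330]; cv2.imwrite("pics/s3a.png",cv2.resize(a,None,fx=3.5,fy=3.5,interpolation=cv2.INTER_CUBIC))
E
```

```text
t 5.72 tcp [543.6 318.4 106.8] yaw 90.02 tilt 0.10 j [ 0.403  0.479 -0.017  1.077 -0.     0.402] F [-0.3  0.3 -1.1] gap 0.0491
```

View pics/s3a.png

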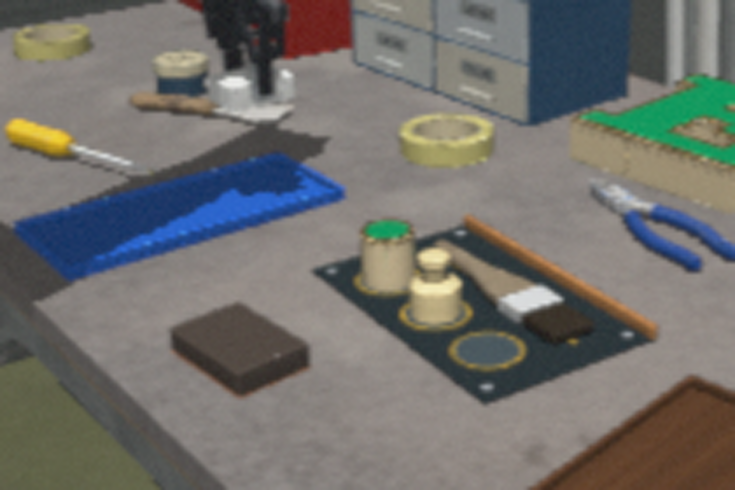

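The block hangs level, seen at about (190,145) in the full scene image, and the brush and the two other parts haven't moved. Now I'll lower it.

>>> drive_tool --plan '[[[1.5, 0, 0.15, 0, 0, 0, 0.3], [2, 0, 0, 0, 0, 0, 0.3], [2, 0, 0, 0, 0, 0, 0.3], [1.5, 0, 0, 0, 0, 0, 0.3], [1, 0, 0, 0, 0, 0, 0.3]]]'

```text
clock: 6.23
tcp_pos: [0.5448, 0.3172, 0.0256]
orientation: [0.706, 0.0, 0.708, -0.001]
wrist_force: [0.1, -0.2, -2.1]
finger_gap: 0.0489
```

>>> drive_tool --plan '[[[0.7, 0, 0, 0, 0, 0, 0.3], [0.5, 0, 0, 0, 0, 0, 0.3], [0.3, 0, 0, 0, 0, 0, 0.3], [0.2, 0, 0, 0, 0, 0, 0.3], [0, 0, 0, 0, 0, 0, 0.3]]]'

```text
clock: 6.65
tcp_pos: [0.546, 0.3191, 0.0106]
orientation: [0.707, 0.0, 0.707, 0.0]
wrist_force: [1.1, 0.6, -2.3]
finger_gap: 0.0491
```

>>> drive_tool --plan '[[[0, 0, 0, 0, 0, 0, 0.3], [0.1, 0, 0, 0, 0, 0, 0.3], [0, 0, 0, 0, 0, 0, 0.3], [0, 0, 0, 0, 0, 0, 0.78], [0, 0, 0, 0, 0, 0, 0.78]]]'

```text
clock: 7.07
tcp_pos: [0.5461, 0.3193, 0.0098]
orientation: [0.707, 0.0, 0.707, 0.0]
wrist_force: [0.1, 0.2, 0.3]
finger_gap: 0.0665
```

>>> drive_tool --plan '[[[0, 0, 0, 0, 0, 0, 0.78], [-0.5, 0, 0, 0, 0, 0, 0.78], [-2, 0, 0, 0, 0, 0, 0.78], [-3, 0, 0, 0, 0, 0, 0.78], [-4, 0, 0, 0, 0, 0, 0.78]]]'

```text
clock: 7.48
tcp_pos: [0.5436, 0.3181, 0.1028]
orientation: [0.705, -0.001, 0.709, -0.001]
wrist_force: [0.9, 0.8, -0.8]
finger_gap: 0.0666
```

```bash
python3 - <<'E'
from h import *
st()
for n in("scene","top"):
    cv2.imwrite(f"pics/{n}4.png",env.read_camera(n)[:,:,::-1])
a=cv2.imread("pics/scene4.png")[110:250,110:320]; cv2.imwrite("pics/s4a.png",cv2.resize(a,None,fx=3.5,fy=3.5,interpolation=cv2.INTER_CUBIC))
plan([(.525,-.0060,.10,90)],[10])
E
```

```text
t 7.48 tcp [543.6 318.1 102.8] yaw 90.02 tilt 0.33 j [ 0.402  0.485 -0.018  1.074  0.     0.402] F [ 0.9  0.8 -0.8] gap 0.0666
-> (0.525, -0.006, 0.1, 90) max step cm 3.28 deg 0.07
   [0.1, -3.27, -0.25, 0.0, 0.06, -0.03]
   [0.1, -3.27, -0.25, 0.0, 0.06, -0.03]
   [0.11, -3.27, -0.25, 0.0, 0.06, -0.03]
   [0.11, -3.27, -0.25, 0.0, 0.06, -0.03]
   [0.11, -3.27, -0.25, 0.0, 0.06, -0.03]
   [0.11, -3.27, -0.25, 0.0, 0.06, -0.03]
   [0.11, -3.27, -0.25, 0.0, 0.06, -0.03]
   [0.12, -3.27, -0.25, 0.0, 0.06, -0.03]
   [0.12, -3.27, -0.25, 0.0, 0.06, -0.03]
   [0.12, -3.27, -0.25, 0.0, 0.06, -0.03]
```

View pics/s4a.png

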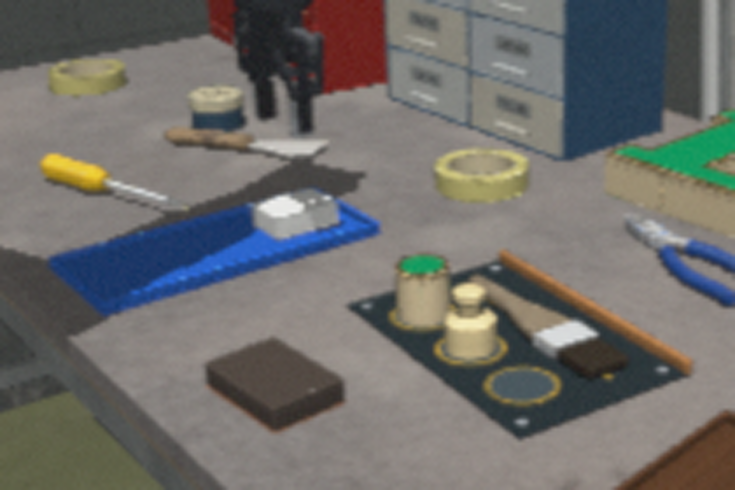

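The block stands flat in the far end of the tray at about (195,172) in the full image. Next is the brass weight.

>>> drive_tool --plan '[[[-0.5, -1.5, 0, 0, 0, 0, 0.72], [0, -3.5, -0.2, 0, 0, 0, 0.72], [0, -3.5, -0.2, 0, 0, 0, 0.72], [0, -3.5, -0.3, 0, 0, 0, 0.72], [0, -3.5, -0.3, 0, 0, 0, 0.72]]]'

```text
clock: 8.0
tcp_pos: [0.5347, 0.1621, 0.1088]
orientation: [0.707, -0.0, 0.707, 0.0]
wrist_force: [0.5, -0.3, 1.0]
finger_gap: 0.0616
```

>>> drive_tool --plan '[[[0, -3.5, -0.2, 0, 0, 0, 0.72], [0, -3.5, -0.2, 0, 0, 0, 0.72], [0, -3.5, -0.2, 0, 0, 0, 0.72], [0, -3.5, -0.2, 0, 0, 0, 0.72], [0, -2.0, -0.2, 0, 0, 0, 0.72]]]'

```text
clock: 8.42
tcp_pos: [0.5248, 0.0004, 0.1089]
orientation: [0.707, 0.0, 0.707, -0.001]
wrist_force: [-0.6, 0.1, -0.4]
finger_gap: 0.0615
```

>>> drive_tool --plan '[[[0, -1, 0, 0, 0, 0, 0.72], [0, 0, 0, 0, 0, 0, 0.72], [0, 0, 0, 0, 0, 0, 0.72], [0, 0, 0, 0, 0, 0, 0.72], [0, 0, 0, 0, 0, 0, 0.72]]]'

```text
clock: 8.83
tcp_pos: [0.5258, -0.0046, 0.1092]
orientation: [0.707, -0.001, 0.707, 0.001]
wrist_force: [-0.0, 1.0, 0.5]
finger_gap: 0.0611
```

```bash
python3 - <<'E'
from h import *
st()
for n in("scene","top"):
    cv2.imwrite(f"pics/{n}5.png",env.read_camera(n)[:,:,::-1])
crop("pics/scene5.png","pics/s5a.png",190,130,330,250,5)
plan([(.5255,-.0060,.01,90)],[8])
E
```

```text
t 8.83 tcp [525.8  -4.6 109.2] yaw 90.13 tilt 0.03 j [-0.162  0.289 -0.297  0.985  0.    -0.164] F [-0.   1.   0.5] gap 0.0611
-> (0.5255, -0.006, 0.01, 90) max step cm 1.24 deg 0.02
   [1.24, -0.02, 0.0, 0.02, 0.0, 0.0]
   [1.24, -0.02, 0.0, 0.02, 0.0, 0.0]
   [1.24, -0.02, 0.0, 0.02, 0.0, 0.0]
   [1.24, -0.02, 0.0, 0.02, 0.0, 0.0]
   [1.24, -0.02, 0.0, 0.02, 0.0, 0.0]
   [1.24, -0.02, 0.0, 0.02, 0.0, 0.0]
   [1.24, -0.02, 0.0, 0.02, 0.0, 0.0]
   [1.24, -0.02, 0.0, 0.02, 0.0, 0.0]
```

View pics/s5a.png

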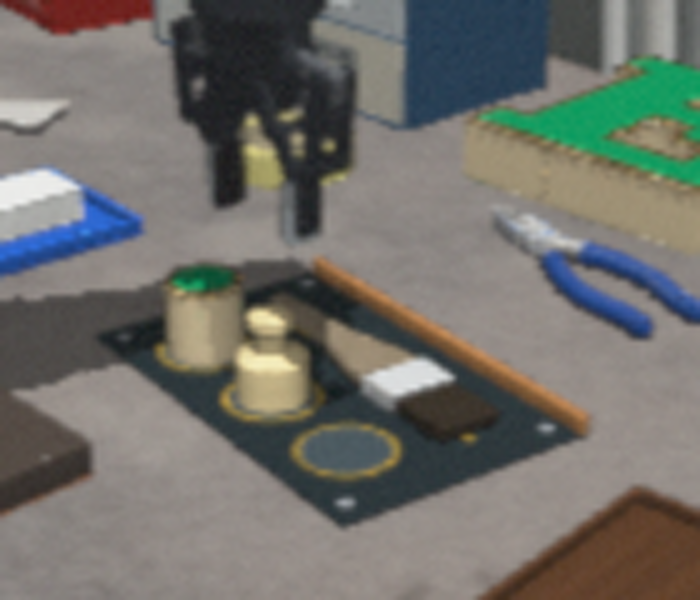

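The gripper is centred over the brass weight (scene about (243,204)). I'll descend to 7 mm.

>>> drive_tool --plan '[[[1.5, -0.1, 0, 0, 0, 0, 0.72], [1.8, 0, 0, 0, 0, 0, 0.72], [1.8, 0, 0, 0, 0, 0, 0.72], [1.6, 0, 0, 0, 0, 0, 0.72], [1.3, 0, 0, 0, 0, 0, 0.72]]]'

```text
clock: 9.35
tcp_pos: [0.5254, -0.0059, 0.028]
orientation: [0.707, -0.001, 0.707, 0.001]
wrist_force: [0.9, 0.1, 0.2]
finger_gap: 0.0613
```

>>> drive_tool --plan '[[[1, 0, 0, 0, 0, 0, 0.72], [0.8, 0, 0, 0, 0, 0, 0.72], [0.4, 0, 0, 0, 0, 0, 0.72], [0, 0, 0, 0, 0, 0, 0.72], [0, 0, 0, 0, 0, 0, 0.4]]]'

```text
clock: 9.77
tcp_pos: [0.5262, -0.0068, 0.0076]
orientation: [0.707, -0.0, 0.707, 0.0]
wrist_force: [-0.3, 0.2, 0.1]
finger_gap: 0.0511
```

>>> drive_tool --plan '[[[0, 0, 0, 0, 0, 0, 0.3], [0, 0, 0, 0, 0, 0, 0.3], [0, 0, 0, 0, 0, 0, 0.3], [0, 0, 0, 0, 0, 0, 0.3], [0, 0, 0, 0, 0, 0, 0.3]]]' --squeeze 60

```text
clock: 10.18
tcp_pos: [0.5266, -0.0065, 0.0084]
orientation: [0.708, 0.0, 0.706, 0.001]
wrist_force: [-1.5, 4.2, 5.9]
finger_gap: 0.0389
```

```bash
python3 - <<'E'
from h import *
st()
E
```

```text
t 10.18 tcp [526.6  -6.5   8.4] yaw 90.04 tilt 0.13 j [-0.166  0.397 -0.426  0.746  0.001 -0.166] F [-1.5  4.2  5.9] gap 0.0389
```

>>> drive_tool --plan '[[[-0.3, 0, 0, 0, 0, 0, 0.3], [-0.8, 0, 0, 0, 0, 0, 0.3], [-1, 0, 0, 0, 0, 0, 0.3], [-1, 0, 0, 0, 0, 0, 0.3], [-0.5, 0, 0, 0, 0, 0, 0.3]]]'

```text
clock: 10.6
tcp_pos: [0.5267, -0.0072, 0.0451]
orientation: [0.708, -0.0, 0.706, -0.0]
wrist_force: [0.1, -0.6, -3.5]
finger_gap: 0.0391
```

```bash
python3 - <<'E'
from h import *
st()
for n in("scene","top"):
    cv2.imwrite(f"pics/{n}6.png",env.read_camera(n)[:,:,::-1])
crop("pics/scene6.png","pics/s6a.png",190,130,330,250,5)
E
```

```text
t 10.60 tcp [526.7  -7.2  45.1] yaw 90.01 tilt 0.11 j [-0.166  0.353 -0.384  0.832 -0.    -0.166] F [ 0.1 -0.6 -3.5] gap 0.0391
```

View pics/s6a.png

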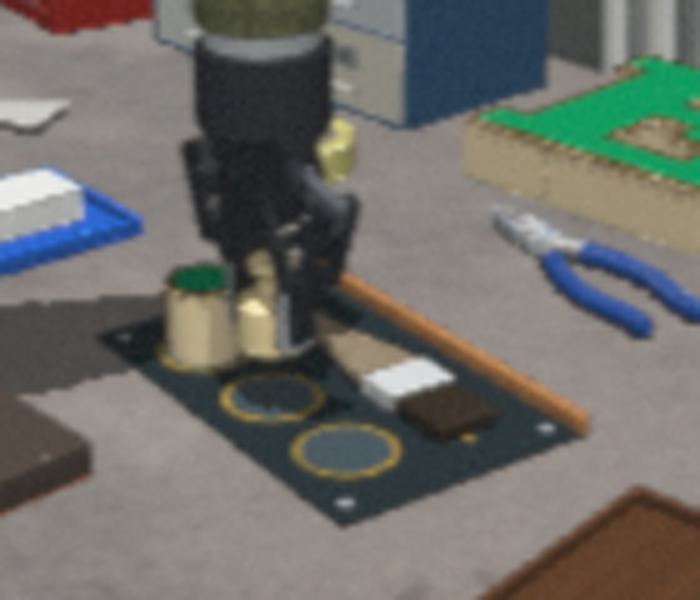

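The brass weight is held upright and clear of its pad. I'll carry it over to the middle of the blue tray.

>>> drive_tool --plan '[[[-1.5, 0, 0, 0, 0, 0, 0.3], [-2, 0, 0, 0, 0, 0, 0.3], [-2, 0, 0, 0, 0, 0, 0.3], [-1.5, 0.7, -0.1, 0, 0, 0, 0.3], [0, 2, -0.5, 0, 0, 0, 0.3]]]'

```text
clock: 11.12
tcp_pos: [0.5232, 0.0181, 0.1166]
orientation: [0.71, 0.0, 0.705, -0.002]
wrist_force: [1.8, 0.2, -4.0]
finger_gap: 0.0392
```

>>> drive_tool --plan '[[[0, 3.3, -0.7, 0, 0, 0, 0.3], [0, 3.3, -0.7, 0, 0, 0, 0.3], [0, 3.3, -0.7, 0, 0, 0, 0.3], [0, 3.3, -0.7, 0, 0, 0, 0.3], [0, 3.3, -0.7, 0, 0, 0, 0.3]]]'

```text
clock: 11.53
tcp_pos: [0.484, 0.1863, 0.113]
orientation: [0.707, -0.0, 0.707, -0.0]
wrist_force: [0.6, 0.1, -4.0]
finger_gap: 0.0396
```

>>> drive_tool --plan '[[[0, 3.3, -0.7, 0, 0, 0, 0.3], [0, 3.3, -0.7, 0, 0, 0, 0.3], [0, 3.3, -0.7, 0, 0, 0, 0.3], [0, 2.5, -0.6, 0, 0, 0, 0.3], [0, 1, -0.3, 0, 0, 0, 0.3]]]'

```text
clock: 11.95
tcp_pos: [0.4535, 0.3222, 0.113]
orientation: [0.707, -0.001, 0.707, 0.002]
wrist_force: [0.2, -0.4, -3.9]
finger_gap: 0.0392
```

>>> drive_tool --plan '[[[0.5, 0, 0, 0, 0, 0, 0.3], [1.5, 0, 0, 0, 0, 0, 0.3], [2, 0, 0, 0, 0, 0, 0.3], [2, 0, 0, 0, 0, 0, 0.3], [1.5, 0, 0, 0, 0, 0, 0.3]]]'

```text
clock: 12.37
tcp_pos: [0.4542, 0.3172, 0.0363]
orientation: [0.707, -0.0, 0.708, -0.001]
wrist_force: [-0.7, -1.0, -4.1]
finger_gap: 0.0392
```

>>> drive_tool --plan '[[[1, 0, 0, 0, 0, 0, 0.3], [0.5, 0, 0, 0, 0, 0, 0.3], [0, 0, 0, 0, 0, 0, 0.3], [0, 0, 0, 0, 0, 0, 0.3], [0, 0, 0, 0, 0, 0, 0.3]]]'

```text
clock: 12.78
tcp_pos: [0.4557, 0.3192, 0.0243]
orientation: [0.708, 0.0, 0.707, 0.0]
wrist_force: [-0.2, 0.3, -4.2]
finger_gap: 0.0393
```

```bash
python3 - <<'E'
from h import *
st()
for n in("scene","top"):
    cv2.imwrite(f"pics/{n}7.png",env.read_camera(n)[:,:,::-1])
crop("pics/scene7.png","pics/s7a.png",100,90,240,210,5)
E
```

```text
t 12.78 tcp [455.7 319.2  24.3] yaw 90.00 tilt 0.11 j [ 0.467  0.425 -0.331  0.813 -0.     0.467] F [-0.2  0.3 -4.2] gap 0.0393
```

View pics/s7a.png

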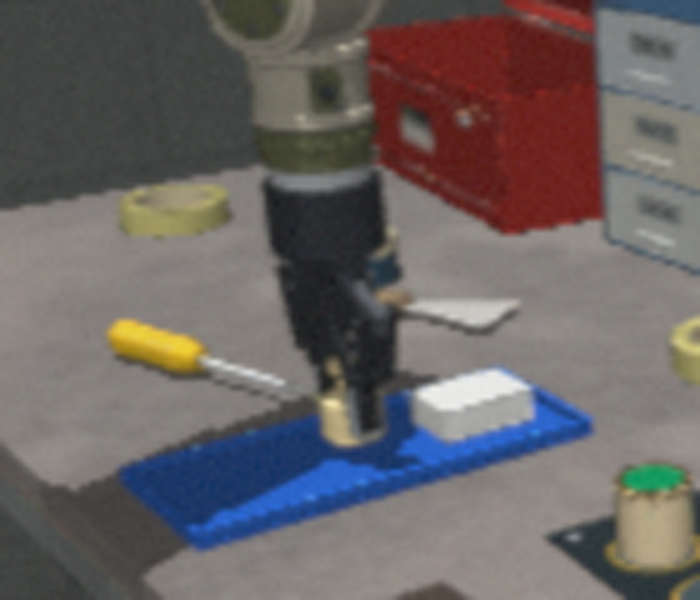

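The brass weight is just above the tray floor, beside the block. I'll set it down slowly and release it.

>>> drive_tool --plan '[[[0.5, 0, 0, 0, 0, 0, 0.3], [0.5, 0, 0, 0, 0, 0, 0.3], [0.3, 0, 0, 0, 0, 0, 0.3], [0.2, 0, 0, 0, 0, 0, 0.3], [0, 0, 0, 0, 0, 0, 0.3]]]'

```text
clock: 13.3
tcp_pos: [0.4545, 0.319, 0.0095]
orientation: [0.707, -0.0, 0.707, 0.0]
wrist_force: [-4.1, -2.3, 8.0]
finger_gap: 0.0394
```

>>> drive_tool --plan '[[[0.1, 0, 0, 0, 0, 0, 0.3], [0, 0, 0, 0, 0, 0, 0.3], [0, 0, 0, 0, 0, 0, 0.72], [0, 0, 0, 0, 0, 0, 0.72], [0, 0, 0, 0, 0, 0, 0.72]]]'

```text
clock: 13.72
tcp_pos: [0.4552, 0.3193, 0.0075]
orientation: [0.707, 0.0, 0.707, 0.0]
wrist_force: [0.1, -0.6, 0.0]
finger_gap: 0.0613
```

>>> drive_tool --plan '[[[-1, 0, 0, 0, 0, 0, 0.72], [-2.5, 0, 0, 0, 0, 0, 0.72], [-3, 0, 0, 0, 0, 0, 0.72], [-3, 0, 0, 0, 0, 0, 0.72], [-1, 0, 0, 0, 0, 0, 0.72]]]'

```text
clock: 14.13
tcp_pos: [0.457, 0.3202, 0.1173]
orientation: [0.709, 0.001, 0.705, 0.001]
wrist_force: [0.1, 2.2, 0.4]
finger_gap: 0.0615
```

```bash
python3 - <<'E'
from h import *
st()
for n in("scene","top"):
    cv2.imwrite(f"pics/{n}8.png",env.read_camera(n)[:,:,::-1])
crop("pics/scene8.png","pics/s8a.png",100,110,300,250,4)
plan([(.532,.07,.1,90)],[8])
E
```

```text
t 14.13 tcp [457.  320.2 117.3] yaw 90.03 tilt 0.38 j [ 0.467  0.335 -0.211  1.019  0.     0.467] F [0.1 2.2 0.4] gap 0.0615
-> (0.532, 0.07, 0.1, 90) max step cm 3.27 deg 0.04
   [0.19, -3.13, 0.94, 0.0, 0.04, -0.02]
   [0.19, -3.13, 0.94, 0.0, 0.04, -0.02]
   [0.19, -3.13, 0.94, 0.0, 0.04, -0.02]
   [0.19, -3.13, 0.94, 0.0, 0.04, -0.02]
   [0.19, -3.13, 0.94, 0.0, 0.04, -0.02]
   [0.19, -3.13, 0.94, 0.0, 0.04, -0.02]
   [0.19, -3.13, 0.94, 0.0, 0.04, -0.02]
   [0.19, -3.13, 0.94, 0.0, 0.04, -0.02]
```

View pics/s8a.png

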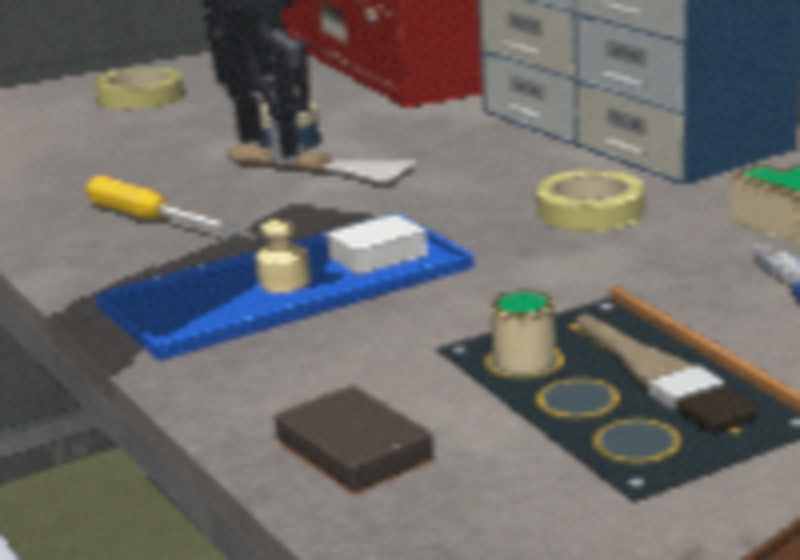

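The brass weight stands upright in mid-tray. Next is the drum, at about (231,193).

>>> drive_tool --plan '[[[0, -1.5, 0.5, 0, 0, 0, 0.82], [0, -3.2, 1, 0, 0, 0, 0.82], [0, -3.2, 1, 0, 0, 0, 0.82], [0, -3.2, 1, 0, 0, 0, 0.82], [0, -3.2, 1, 0, 0, 0, 0.82]]]'

```text
clock: 14.65
tcp_pos: [0.4988, 0.1746, 0.1105]
orientation: [0.706, -0.001, 0.708, 0.0]
wrist_force: [0.5, 0.4, 0.4]
finger_gap: 0.0699
```

>>> drive_tool --plan '[[[0, -3.2, 1, 0, 0, 0, 0.82], [0, -3.2, 1, 0, 0, 0, 0.82], [0, -3.2, 0.9, 0, 0, 0, 0.82], [0, -1, 0.3, 0, 0, 0, 0.82], [0, 0, 0, 0, 0, 0, 0.82]]]'

```text
clock: 15.07
tcp_pos: [0.5318, 0.0675, 0.1107]
orientation: [0.706, 0.001, 0.708, -0.001]
wrist_force: [0.5, 0.5, 0.3]
finger_gap: 0.0704
```

>>> drive_tool --plan '[[[1, 0, 0, 0, 0, 0, 0.82], [2, 0, 0, 0, 0, 0, 0.82], [1.5, 0, 0, 0, 0, 0, 0.82], [0, 0, 0, 0, 0, 0, 0.82], [0, 0, 0, 0, 0, 0, 0.82]]]'

```text
clock: 15.48
tcp_pos: [0.5298, 0.0714, 0.0657]
orientation: [0.706, -0.001, 0.708, 0.001]
wrist_force: [0.4, -0.1, 0.4]
finger_gap: 0.0701
```

```bash
python3 - <<'E'
from h import *
st()
for n in("scene","top"):
    cv2.imwrite(f"pics/{n}9.png",env.read_camera(n)[:,:,::-1])
crop("pics/scene9.png","pics/s9a.png",190,130,330,250,5)
E
```

```text
t 15.48 tcp [529.8  71.4  65.7] yaw 90.13 tilt 0.23 j [-0.016  0.348 -0.332  0.895  0.    -0.019] F [ 0.4 -0.1  0.4] gap 0.0701
```

View pics/s9a.png

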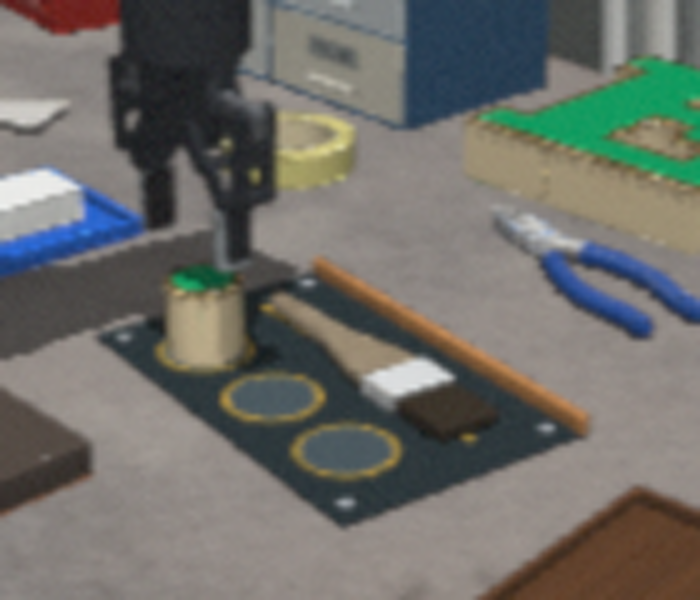

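>>> drive_tool --plan '[[[1.5, 0, 0.1, 0, 0, 0, 0.82], [1.7, 0, 0, 0, 0, 0, 0.82], [1.3, 0, 0, 0, 0, 0, 0.82], [0.8, 0, 0, 0, 0, 0, 0.82], [0.3, 0, 0, 0, 0, 0, 0.82]]]'

```text
clock: 16.0
tcp_pos: [0.5325, 0.0704, 0.0108]
orientation: [0.707, -0.0, 0.707, 0.0]
wrist_force: [0.3, -0.6, -0.1]
finger_gap: 0.07
```

>>> drive_tool --plan '[[[0, 0, 0, 0, 0, 0, 0.82], [0, 0, 0, 0, 0, 0, 0.6], [0, 0, 0, 0, 0, 0, 0.4], [0, 0, 0, 0, 0, 0, 0.4], [0, 0, 0, 0, 0, 0, 0.4]]]' --squeeze 25

```text
clock: 16.42
tcp_pos: [0.5339, 0.0701, 0.0125]
orientation: [0.708, -0.0, 0.706, 0.0]
wrist_force: [-0.3, 0.7, 4.7]
finger_gap: 0.045
```

>>> drive_tool --plan '[[[0, 0, 0, 0, 0, 0, 0.4], [0, 0, 0, 0, 0, 0, 0.4], [-0.4, 0, 0, 0, 0, 0, 0.4], [-1, 0, 0, 0, 0, 0, 0.4], [-1.5, 0, 0, 0, 0, 0, 0.4]]]'

```text
clock: 16.83
tcp_pos: [0.5314, 0.07, 0.0398]
orientation: [0.706, -0.0, 0.708, 0.0]
wrist_force: [-0.4, -1.0, -0.5]
finger_gap: 0.0448
```

```bash
python3 - <<'E'
from h import *
st()
for n in("scene","top"):
    cv2.imwrite(f"pics/{n}10.png",env.read_camera(n)[:,:,::-1])
crop("pics/scene10.png","pics/s10a.png",190,130,330,250,5)
E
```

```text
t 16.83 tcp [531.4  70.   39.8] yaw 90.02 tilt 0.18 j [-0.019  0.378 -0.361  0.835 -0.    -0.019] F [-0.4 -1.  -0.5] gap 0.0448
```

View pics/s10a.png

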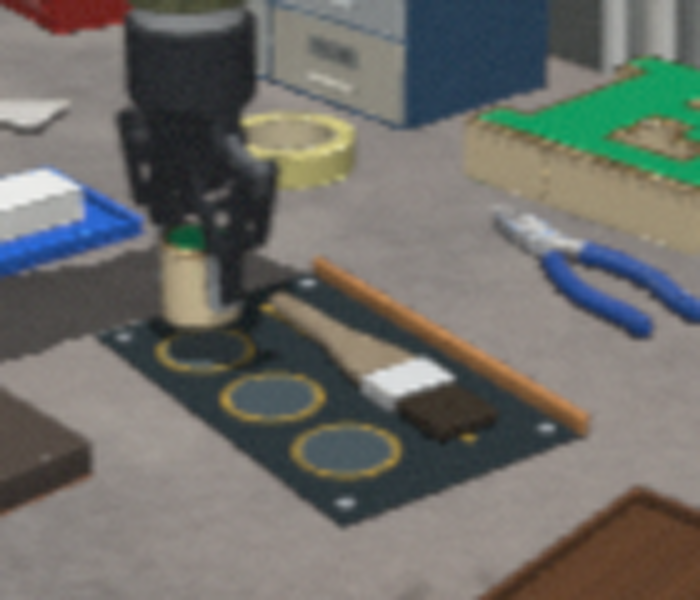

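The drum is held upright. I'll carry it to the near end of the tray.

>>> drive_tool --plan '[[[-2, 0, 0, 0, 0, 0, 0.4], [-2.5, 0, 0, 0, 0, 0, 0.4], [-2, 0.5, -0.2, 0, 0, 0, 0.4], [-0.5, 1.8, -1, 0, 0, 0, 0.4], [0, 2.8, -1.7, 0, 0, 0, 0.4]]]'

```text
clock: 17.35
tcp_pos: [0.507, 0.1201, 0.1125]
orientation: [0.709, 0.001, 0.705, -0.001]
wrist_force: [-0.6, 1.5, 0.3]
finger_gap: 0.0449
```

>>> drive_tool --plan '[[[0, 2.8, -1.7, 0, 0, 0, 0.4], [0, 2.8, -1.8, 0, 0, 0, 0.4], [0, 2.8, -1.8, 0, 0, 0, 0.4], [0, 2.8, -1.8, 0, 0, 0, 0.4], [0, 2.8, -1.8, 0, 0, 0, 0.4]]]'

```text
clock: 17.77
tcp_pos: [0.4136, 0.262, 0.1101]
orientation: [0.707, -0.0, 0.707, 0.0]
wrist_force: [-0.3, 1.1, -1.5]
finger_gap: 0.0449
```

>>> drive_tool --plan '[[[0, 2.8, -1.8, 0, 0, 0, 0.4], [0, 1.9, -1.3, 0, 0, 0, 0.4], [0, 0, -0.6, 0, 0, 0, 0.4], [1, 0, 0, 0, 0, 0, 0.4], [2, 0, 0, 0, 0, 0, 0.4]]]'

```text
clock: 18.18
tcp_pos: [0.3793, 0.3087, 0.0814]
orientation: [0.709, 0.0, 0.706, 0.001]
wrist_force: [0.3, 0.2, -0.8]
finger_gap: 0.045
```

>>> drive_tool --plan '[[[2, 0, 0, 0, 0, 0, 0.4], [1.8, 0, 0, 0, 0, 0, 0.4], [1, 0, 0, 0, 0, 0, 0.4], [0.5, 0, 0, 0, 0, 0, 0.4], [0, 0, 0, 0, 0, 0, 0.4]]]'

```text
clock: 18.6
tcp_pos: [0.3773, 0.3068, 0.026]
orientation: [0.706, -0.0, 0.708, -0.001]
wrist_force: [-0.5, -0.0, -0.7]
finger_gap: 0.0451
```

```bash
python3 - <<'E'
from h import *
st()
for n in("scene","top"):
    cv2.imwrite(f"pics/{n}11.png",env.read_camera(n)[:,:,::-1])
crop("pics/scene11.png","pics/s11a.png",100,110,240,230,5)
E
```

```text
t 18.60 tcp [377.3 306.8  26. ] yaw 89.95 tilt 0.14 j [ 0.517  0.313 -0.502  0.758 -0.     0.518] F [-0.5 -0.  -0.7] gap 0.0451
```

View pics/s11a.png

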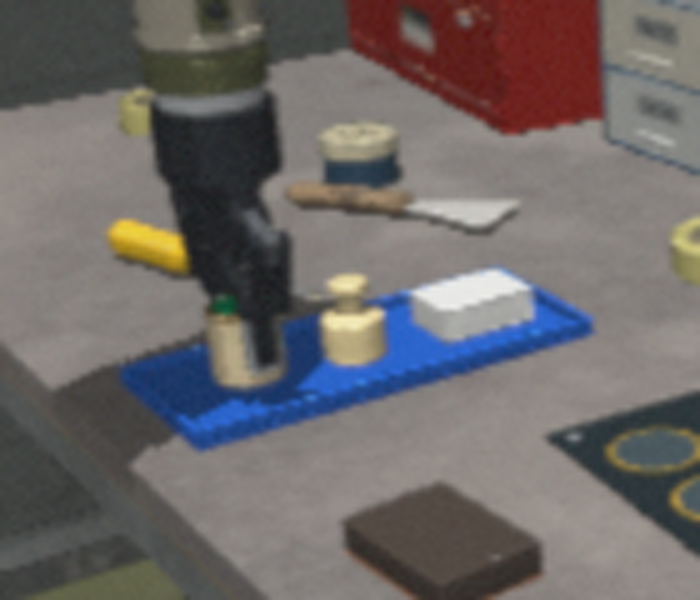

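The drum is over the tray floor, 1 cm to the right of the centre line. I'll shift it over while lowering.

>>> drive_tool --plan '[[[0.2, 0.5, 0, 0, 0, 0, 0.4], [0.3, 0.4, 0, 0, 0, 0, 0.4], [0.4, 0, 0, 0, 0, 0, 0.4], [0.3, 0, 0, 0, 0, 0, 0.4], [0.1, 0, 0, 0, 0, 0, 0.4]]]'

```text
clock: 19.12
tcp_pos: [0.3773, 0.317, 0.0138]
orientation: [0.707, -0.0, 0.707, 0.0]
wrist_force: [0.6, -0.1, -0.2]
finger_gap: 0.0446
```

>>> drive_tool --plan '[[[0, 0, 0, 0, 0, 0, 0.4], [0.1, 0, 0, 0, 0, 0, 0.4], [0, 0, 0, 0, 0, 0, 0.7], [0, 0, 0, 0, 0, 0, 0.75], [0, 0, 0, 0, 0, 0, 0.75]]]'

```text
clock: 19.53
tcp_pos: [0.3779, 0.317, 0.0134]
orientation: [0.707, -0.0, 0.707, 0.0]
wrist_force: [0.5, 0.0, 0.6]
finger_gap: 0.0639
```

>>> drive_tool --plan '[[[-0.6, 0, 0, 0, 0, 0, 0.75], [-2, 0, 0, 0, 0, 0, 0.75], [-3, 0, 0, 0, 0, 0, 0.75], [-3, 0, 0, 0, 0, 0, 0.75], [-2, 0, 0, 0, 0, 0, 0.75]]]'

```text
clock: 19.95
tcp_pos: [0.3785, 0.3174, 0.1223]
orientation: [0.708, 0.0, 0.706, 0.001]
wrist_force: [0.8, -0.8, -0.7]
finger_gap: 0.064
```

```bash
python3 - <<'E'
from h import *
st()
for n in("scene","top"):
    cv2.imwrite(f"pics/{n}12.png",env.read_camera(n)[:,:,::-1])
crop("pics/scene12.png","pics/s12a.png",100,110,300,250,4)
plan([(.5885,-.044,.1,175.7)],[13])
E
```

```text
t 19.95 tcp [378.5 317.4 122.3] yaw 90.02 tilt 0.16 j [ 0.535  0.219 -0.357  0.992  0.     0.535] F [ 0.8 -0.8 -0.7] gap 0.064
-> (0.5885, -0.044, 0.1, 175.7) max step cm 3.22 deg 6.59
   [0.18, -2.79, 1.6, -6.59, 0.04, 0.01]
   [0.18, -2.96, 1.27, -6.59, 0.04, 0.01]
   [0.18, -3.08, 0.92, -6.59, 0.04, 0.01]
   [0.18, -3.17, 0.56, -6.59, 0.04, 0.01]
   [0.18, -3.21, 0.19, -6.59, 0.04, 0.01]
   [0.18, -3.21, -0.17, -6.59, 0.04, 0.01]
   [0.18, -3.17, -0.54, -6.59, 0.04, 0.01]
   [0.18, -3.09, -0.9, -6.59, 0.04, 0.01]
   [0.18, -2.96, -1.25, -6.59, 0.04, 0.01]
   [0.18, -2.8, -1.58, -6.59, 0.04, 0.01]
   [0.18, -2.6, -1.89, -6.59, 0.04, 0.01]
   [0.18, -2.37, -2.18, -6.59, 0.04, 0.01]
   [0.18, -2.1, -2.44, -6.59, 0.04, 0.01]
```

View pics/s12a.png

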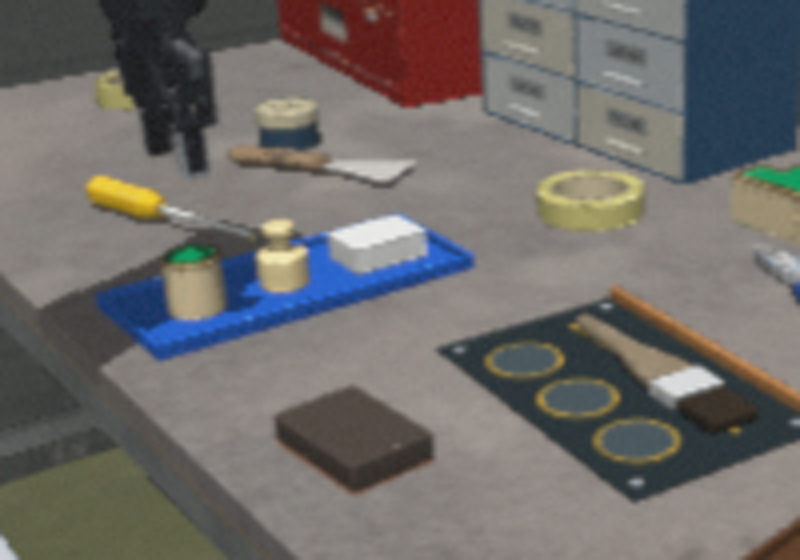

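All three parts stand upright in the tray, the drum at about (148,181), and the board is clear apart from the brush. I'll re-measure the pad centres and the brush from this unobstructed view.

```bash
python3 - <<'E'
from h import *
crop("pics/top12.png","pics/t12a.png",212,172,312,242,8)
im=cv2.imread("pics/top12.png"); hs=cv2.cvtColor(im,cv2.COLOR_BGR2HSV)
for px in [(239,215),(261,217),(283,219)]:
    x,y=px; big=cv2.resize(im[y-12:y+12,x-12:x+12],None,fx=8,fy=8,interpolation=cv2.INTER_CUBIC)
    b=big.astype(int); m=((b[:,:,2]-b[:,:,0])>15).astype(np.uint8)
    cs,_=cv2.findContours(m,cv2.RETR_EXTERNAL,cv2.CHAIN_APPROX_NONE); k=max(cs,key=lambda c:cv2.boundingRect(c)[2]); e=cv2.fitEllipse(cv2.convexHull(k))
    c=(np.array(e[0])+.5)/8-.5+[x-12,y-12]; print(c.round(2),np.array(e[1])/8,(plane("top",c,.004)*1000).round(1))
m=cv2.inRange(im,(170,170,170),(255,255,255)); 
E
```

```text
[238.78 215.4 ] [19.33691025 19.50753021] [[531.9  69.9   4. ]]
[261.1  217.09] [19.44499207 19.56319618] [[527.2  -5.3   4. ]]
[283.26 218.92] [19.19673729 19.68201828] [[521.9 -79.9   4. ]]
```

View pics/t12a.png

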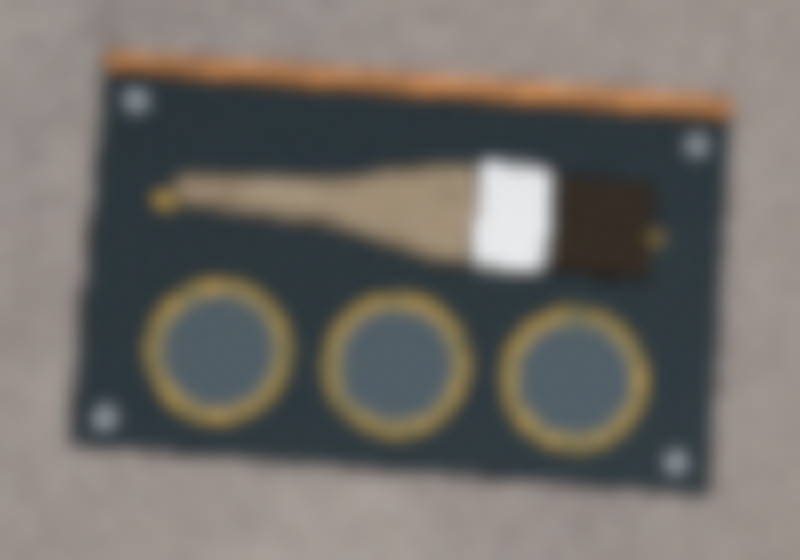

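```bash
python3 - <<'E'
from h import *
k8=lambda p:(np.array(p,float)+.5)/8-.5+np.array([212,172])
W=plane("top",k8([(514,215.5),(650,230),(172,190),(440,207)]),.016); print((W*1000).round(1))
P=W[1];Q=W[2];v=Q-P;print(np.degrees(np.arctan2(-v[0],v[1])),np.linalg.norm(v))
E
```

```text
[[ 589.2  -54.1   16. ]
 [ 583.7 -111.3   16. ]
 [ 598.3   90.1   16. ]
 [ 592.4  -22.9   16. ]]
-4.149402588605382 0.2019738676534333
```

```bash
python3 - <<'E'
from h import *
plan([(.589,-.047,.12,176)],[14],start=(.3778,.317,.1215,90))
E
```

```text
-> (0.589, -0.047, 0.12, 176) max step cm 3.01 deg 6.14
   [0.01, -2.6, 1.51, -6.14, 0.0, 0.0]
   [0.01, -2.75, 1.22, -6.14, 0.0, 0.0]
   [0.01, -2.86, 0.92, -6.14, 0.0, 0.0]
   [0.01, -2.94, 0.61, -6.14, 0.0, 0.0]
   [0.01, -2.99, 0.29, -6.14, 0.0, 0.0]
   [0.01, -3.01, -0.03, -6.14, 0.0, 0.0]
   [0.01, -2.99, -0.35, -6.14, 0.0, 0.0]
   [0.01, -2.93, -0.67, -6.14, 0.0, 0.0]
   [0.01, -2.84, -0.98, -6.14, 0.0, 0.0]
   [0.01, -2.72, -1.28, -6.14, 0.0, 0.0]
   [0.01, -2.57, -1.56, -6.14, 0.0, 0.0]
   [0.01, -2.39, -1.83, -6.14, 0.0, 0.0]
   [0.01, -2.18, -2.07, -6.14, 0.0, 0.0]
   [0.01, -1.94, -2.29, -6.14, 0.0, 0.0]
```

>>> drive_tool --plan '[[[0, -2.6, 1.5, -6.1, 0, 0, 0.68], [0, -2.75, 1.2, -6.1, 0, 0, 0.68], [0, -2.9, 0.9, -6.1, 0, 0, 0.68], [0, -2.95, 0.6, -6.1, 0, 0, 0.68], [0, -3, 0.3, -6.1, 0, 0, 0.68]]]'

```text
clock: 20.47
tcp_pos: [0.4526, 0.185, 0.1188]
orientation: [0.681, -0.188, 0.682, 0.188]
wrist_force: [0.8, -0.2, 1.1]
finger_gap: 0.0582
```

>>> drive_tool --plan '[[[0, -3, 0, -6.1, 0, 0, 0.68], [0, -3, -0.35, -6.1, 0, 0, 0.68], [0, -2.9, -0.7, -6.2, 0, 0, 0.68], [0, -2.8, -1, -6.2, 0, 0, 0.68], [0, -2.7, -1.3, -6.2, 0, 0, 0.68]]]'

```text
clock: 20.88
tcp_pos: [0.5267, 0.0548, 0.1187]
orientation: [0.607, -0.362, 0.608, 0.362]
wrist_force: [0.4, 0.3, -0.4]
finger_gap: 0.0581
```

>>> drive_tool --plan '[[[0, -2.6, -1.6, -6.2, 0, 0, 0.68], [0, -2.4, -1.8, -6.2, 0, 0, 0.68], [0, -2.2, -2.1, -6.2, 0, 0, 0.68], [0, -1.9, -2.3, -6.2, 0, 0, 0.68], [0, 0, 0, 0, 0, 0, 0.68]]]'

```text
clock: 21.3
tcp_pos: [0.5897, -0.0532, 0.1186]
orientation: [0.517, -0.484, 0.517, 0.482]
wrist_force: [1.1, 0.5, 0.3]
finger_gap: 0.0584
```

>>> drive_tool --plan '[[[1, 0, 0, 0, 0, 0, 0.68], [2, 0, 0, 0, 0, 0, 0.68], [2, 0, 0, 0, 0, 0, 0.68], [1, 0, 0, 0, 0, 0, 0.68], [0, 0, 0, 0, 0, 0, 0.68]]]'

```text
clock: 21.72
tcp_pos: [0.5838, -0.0469, 0.0558]
orientation: [0.515, -0.481, 0.518, 0.485]
wrist_force: [-1.6, -0.4, -1.0]
finger_gap: 0.0581
```

```bash
python3 - <<'E'
from h import *
st()
for n in("scene","top"):
    cv2.imwrite(f"pics/{n}13.png",env.read_camera(n)[:,:,::-1])
crop("pics/scene13.png","pics/s13a.png",190,130,330,250,5)
plan([(.589,-.047,.03,176)],[3])
E
```

```text
t 21.72 tcp [583.8 -46.9  55.8] yaw 176.14 tilt 0.39 j [-0.217  0.447 -0.206  0.925  0.    -1.721] F [-1.6 -0.4 -1. ] gap 0.0581
-> (0.589, -0.047, 0.03, 176) max step cm 0.97 deg 0.06
   [0.96, -0.09, 0.02, 0.05, 0.01, -0.03]
   [0.96, -0.09, 0.02, 0.05, 0.01, -0.03]
   [0.96, -0.09, 0.02, 0.05, 0.01, -0.03]
```

View pics/s13a.png

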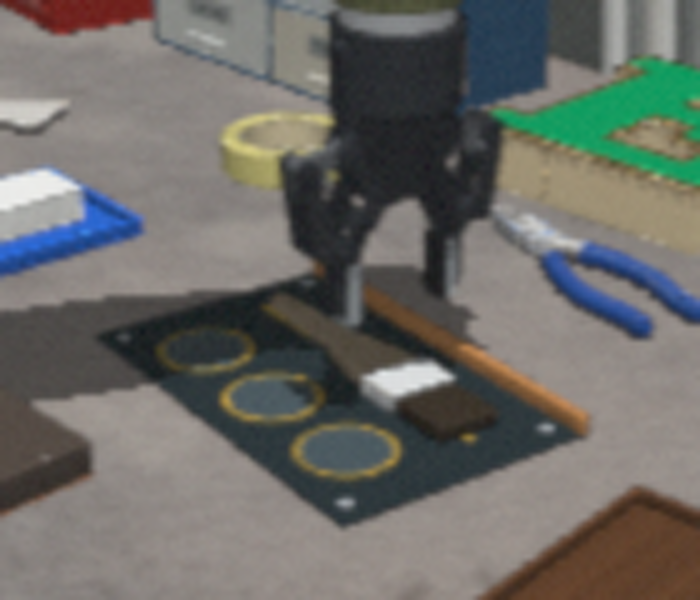

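>>> drive_tool --plan '[[[0.8, 0, 0, 0, 0, 0, 0.68], [1, 0, 0, 0, 0, 0, 0.68], [0.7, 0, 0, 0, 0, 0, 0.68], [0, 0, 0, 0, 0, 0, 0.68], [0, 0, 0, 0, 0, 0, 0.68]]]'

```text
clock: 22.23
tcp_pos: [0.5866, -0.0483, 0.0337]
orientation: [0.516, -0.482, 0.517, 0.483]
wrist_force: [0.7, -1.5, 0.1]
finger_gap: 0.0584
```

```bash
python3 - <<'E'
from h import *
st()
cv2.imwrite(f"pics/scene14.png",env.read_camera("scene")[:,:,::-1])
crop("pics/scene14.png","pics/s14a.png",220,150,320,236,7)
st()
E
```

```text
t 22.23 tcp [586.6 -48.3  33.7] yaw 176.12 tilt 0.07 j [-0.219  0.47  -0.23   0.872  0.    -1.722] F [ 0.7 -1.5  0.1] gap 0.0584
t 22.28 tcp [586.9 -48.4  34.1] yaw 176.12 tilt 0.03 j [-0.219  0.469 -0.23   0.872  0.    -1.722] F [ 1.5  0.4 -0.5] gap 0.0579
```

View pics/s14a.png

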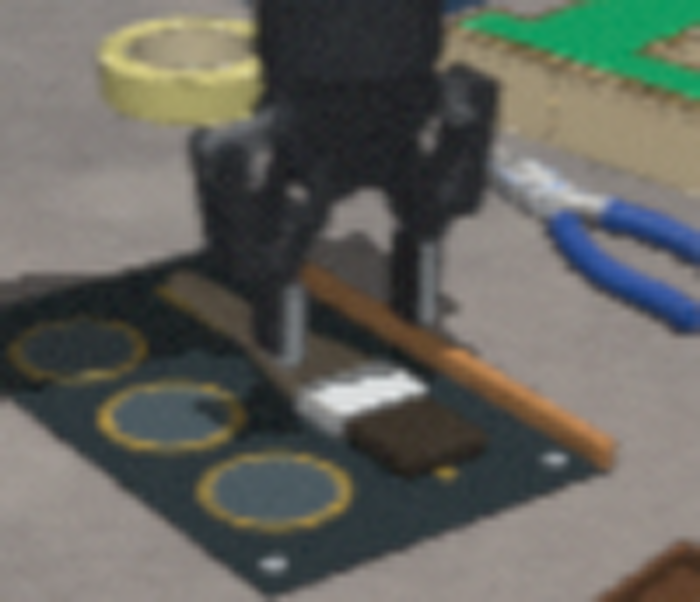

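>>> drive_tool --plan '[[[0.8, -0.2, 0, 0, 0, 0, 0.68], [0.8, 0, 0, 0, 0, 0, 0.68], [0.6, 0, 0, 0, 0, 0, 0.68], [0.5, 0, 0, 0, 0, 0, 0.68], [0.2, 0, 0, 0, 0, 0, 0.68]]]'

```text
clock: 22.7
tcp_pos: [0.5882, -0.0484, 0.0039]
orientation: [0.516, -0.482, 0.517, 0.483]
wrist_force: [-0.0, -0.1, -0.8]
finger_gap: 0.058
```

>>> drive_tool --plan '[[[0, 0, 0, 0, 0, 0, 0.68], [0, 0, 0, 0, 0, 0, 0.5], [0, 0, 0, 0, 0, 0, 0.35], [0, 0, 0, 0, 0, 0, 0.35], [0, 0, 0, 0, 0, 0, 0.35]]]' --squeeze 35

```text
clock: 23.12
tcp_pos: [0.5893, -0.0486, 0.0056]
orientation: [0.517, -0.483, 0.517, 0.483]
wrist_force: [0.9, 1.1, -0.2]
finger_gap: 0.0427
```

>>> drive_tool --plan '[[[0, 0, 0, 0, 0, 0, 0.35], [0, 0, 0, 0, 0, 0, 0.35], [-0.4, 0, 0, 0, 0, 0, 0.35], [-0.8, 0, 0, 0, 0, 0, 0.35], [-1, 0, 0, 0, 0, 0, 0.35]]]'

```text
clock: 23.53
tcp_pos: [0.5884, -0.0484, 0.0274]
orientation: [0.516, -0.482, 0.517, 0.483]
wrist_force: [0.7, 0.3, -0.0]
finger_gap: 0.0431
```

>>> drive_tool --plan '[[[-1, 0, 0, 0, 0, 0, 0.35], [-1, 0, 0, 0, 0, 0, 0.35], [-0.5, 0, 0, 0, 0, 0, 0.35], [0, 0, 0, 0, 0, 0, 0.35], [0, 0, 0, 0, 0, 0, 0.35]]]'

```text
clock: 23.95
tcp_pos: [0.5896, -0.0487, 0.053]
orientation: [0.517, -0.483, 0.516, 0.482]
wrist_force: [-0.0, 0.2, -0.3]
finger_gap: 0.0428
```

```bash
python3 - <<'E'
from h import *
st()
cv2.imwrite(f"pics/scene15.png",env.read_camera("scene")[:,:,::-1])
cv2.imwrite(f"pics/top15.png",env.read_camera("top")[:,:,::-1])
crop("pics/scene15.png","pics/s15a.png",220,150,320,236,7)
E
```

```text
t 23.95 tcp [589.6 -48.7  53. ] yaw 176.13 tilt 0.08 j [-0.218  0.453 -0.203  0.914  0.    -1.721] F [-0.   0.2 -0.3] gap 0.0428
```

View pics/s15a.png

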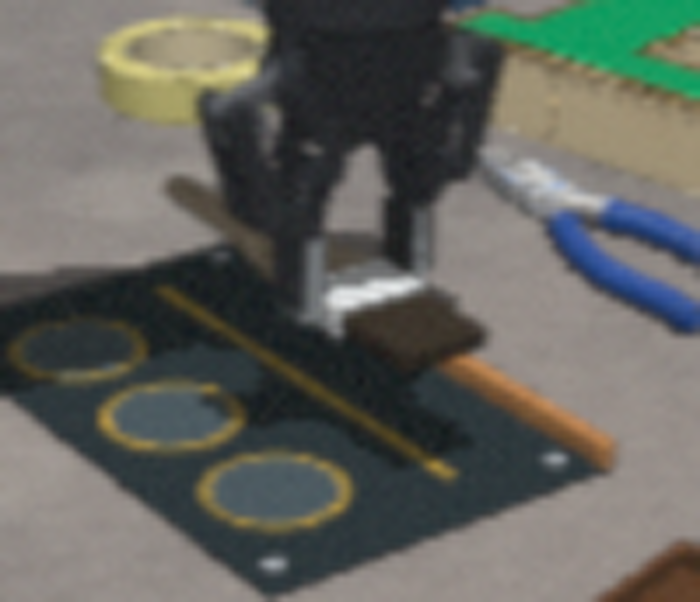

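The brush is lifted level and clear of the board. Next it goes over to the wooden tray, turned by 76°.

```bash
python3 - <<'E'
from h import *
plan([(.448,-.312,.10,100.1)],[13],start=(.5893,-.0486,.10,176.1))
E
```

```text
-> (0.448, -0.312, 0.1, 100.1) max step cm 2.30 deg 5.85
   [0.0, 0.95, -2.1, 5.85, 0.0, 0.0]
   [0.0, 0.73, -2.18, 5.85, 0.0, 0.0]
   [0.0, 0.5, -2.24, 5.85, 0.0, 0.0]
   [0.0, 0.27, -2.28, 5.85, 0.0, 0.0]
   [0.0, 0.04, -2.3, 5.85, 0.0, 0.0]
   [0.0, -0.2, -2.29, 5.85, 0.0, 0.0]
   [0.0, -0.43, -2.26, 5.85, 0.0, 0.0]
   [0.0, -0.66, -2.2, 5.85, 0.0, 0.0]
   [0.0, -0.88, -2.12, 5.85, 0.0, 0.0]
   [0.0, -1.09, -2.02, 5.85, 0.0, 0.0]
   [0.0, -1.29, -1.9, 5.85, 0.0, 0.0]
   [0.0, -1.48, -1.76, 5.85, 0.0, 0.0]
   [0.0, -1.65, -1.6, 5.85, 0.0, 0.0]
```

>>> drive_tool --plan '[[[-2, 0, 0, 0, 0, 0, 0.35], [-2.5, 0, 0, 0, 0, 0, 0.35], [0, 0.95, -2.1, 5.8, 0, 0, 0.35], [0, 0.7, -2.2, 5.8, 0, 0, 0.35], [0, 0.5, -2.25, 5.8, 0, 0, 0.35]]]'

```text
clock: 24.47
tcp_pos: [0.5564, -0.11, 0.0971]
orientation: [0.584, -0.398, 0.584, 0.398]
wrist_force: [0.4, -0.2, -0.4]
finger_gap: 0.043
```

>>> drive_tool --plan '[[[0, 0.3, -2.3, 5.8, 0, 0, 0.35], [0, 0.05, -2.3, 5.8, 0, 0, 0.35], [0, -0.2, -2.3, 5.8, 0, 0, 0.35], [0, -0.4, -2.3, 5.8, 0, 0, 0.35], [0, -0.65, -2.2, 5.9, 0, 0, 0.35]]]'

```text
clock: 24.88
tcp_pos: [0.5007, -0.2121, 0.0965]
orientation: [0.666, -0.238, 0.666, 0.238]
wrist_force: [-0.2, 0.8, -0.7]
finger_gap: 0.043
```

>>> drive_tool --plan '[[[0, -0.9, -2.1, 5.9, 0, 0, 0.35], [0, -1.1, -2, 5.9, 0, 0, 0.35], [0, -1.3, -1.9, 5.9, 0, 0, 0.35], [0, -1.5, -1.8, 5.9, 0, 0, 0.35], [0, -1.6, -1.6, 5.9, 0, 0, 0.35]]]'

```text
clock: 25.3
tcp_pos: [0.4471, -0.3135, 0.0965]
orientation: [0.704, -0.06, 0.705, 0.061]
wrist_force: [-0.7, 0.1, -0.7]
finger_gap: 0.0429
```

>>> drive_tool --plan '[[[0, 0, 0, 0, 0, 0, 0.35], [1, 0, 0, 0, 0, 0, 0.35], [2, 0, 0, 0, 0, 0, 0.35], [1.5, 0, 0, 0, 0, 0, 0.35], [0, 0, 0, 0, 0, 0, 0.35]]]'

```text
clock: 25.72
tcp_pos: [0.4462, -0.3098, 0.0483]
orientation: [0.703, -0.061, 0.706, 0.065]
wrist_force: [-0.6, 0.3, 0.7]
finger_gap: 0.0428
```

```bash
python3 - <<'E'
from h import *
st()
cv2.imwrite(f"pics/scene16.png",env.read_camera("scene")[:,:,::-1])
cv2.imwrite(f"pics/top16.png",env.read_camera("top")[:,:,::-1])
st()
crop("pics/scene16.png","pics/s16a.png",220,180,400,316,4)
crop("pics/top16.png","pics/t16a.png",300,160,400,290,4)
E
```

```text
t 25.72 tcp [ 446.2 -309.8   48.3] yaw 100.25 tilt 0.40 j [-0.755  0.383 -0.328  0.867  0.    -0.934] F [-0.6  0.3  0.7] gap 0.0428
t 25.82 tcp [ 447.7 -311.2   51.1] yaw 100.23 tilt 0.17 j [-0.755  0.381 -0.324  0.87   0.    -0.933] F [0.5 0.4 0.3] gap 0.0431
```

View pics/s16a.png

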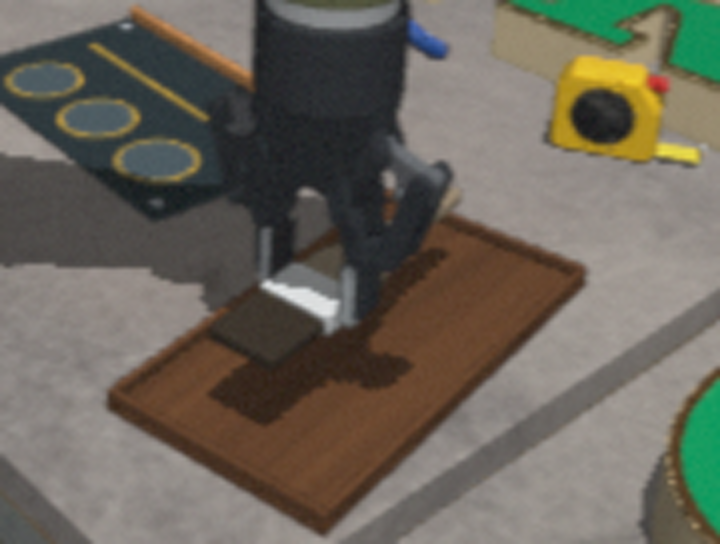

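View pics/t16a.png

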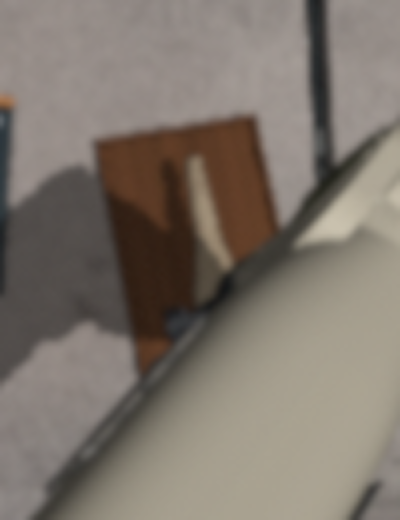

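The brush hangs level over the wooden tray, lengthwise and aligned with it. I'll lower it.

>>> drive_tool --plan '[[[1.3, 0, 0, 0, 0, 0, 0.35], [1.2, 0, 0, 0, 0, 0, 0.35], [0.8, 0, 0, 0, 0, 0, 0.35], [0.5, 0, 0, 0, 0, 0, 0.35], [0.3, 0, 0, 0, 0, 0, 0.35]]]'

```text
clock: 26.23
tcp_pos: [0.4483, -0.3125, 0.0111]
orientation: [0.704, -0.063, 0.704, 0.063]
wrist_force: [1.0, 0.3, -0.3]
finger_gap: 0.0428
```

>>> drive_tool --plan '[[[0.2, 0, 0, 0, 0, 0, 0.35], [0.1, 0, 0, 0, 0, 0, 0.35], [0, 0, 0, 0, 0, 0, 0.35], [0, 0, 0, 0, 0, 0, 0.35], [0, 0, 0, 0, 0, 0, 0.35]]]'

```text
clock: 26.65
tcp_pos: [0.4484, -0.313, 0.0087]
orientation: [0.705, -0.063, 0.704, 0.062]
wrist_force: [0.7, 0.1, 0.1]
finger_gap: 0.0427
```

>>> drive_tool --plan '[[[0, 0, 0, 0, 0, 0, 0.7], [0, 0, 0, 0, 0, 0, 0.7], [0, 0, 0, 0, 0, 0, 0.7], [-0.3, 0, 0, 0, 0, 0, 0.7], [-1, 0, 0, 0, 0, 0, 0.7]]]'

```text
clock: 27.07
tcp_pos: [0.4472, -0.312, 0.0204]
orientation: [0.704, -0.062, 0.705, 0.063]
wrist_force: [-0.0, -0.6, -0.3]
finger_gap: 0.0597
```

>>> drive_tool --plan '[[[-2, 0, 0, 0, 0, 0, 0.75], [-3, 0, 0, 0, 0, 0, 0.75], [-3, 0, 0, 0, 0, 0, 0.75], [-2, 0, 0, 3.3, 0, 0, 0.75], [0, 0, 0, 6.9, 0, 0, 0.75]]]'

```text
clock: 27.48
tcp_pos: [0.4506, -0.3151, 0.1273]
orientation: [0.709, -0.001, 0.705, -0.004]
wrist_force: [-0.2, -0.1, 0.3]
finger_gap: 0.0641
```

```bash
python3 - <<'E'
from h import *
st()
cv2.imwrite(f"pics/scene17.png",env.read_camera("scene")[:,:,::-1])
cv2.imwrite(f"pics/top17.png",env.read_camera("top")[:,:,::-1])
st()
crop("pics/scene17.png","pics/s17a.png",220,180,400,316,4)
E
```

```text
t 27.48 tcp [ 450.6 -315.1  127.3] yaw 89.75 tilt 0.52 j [-0.756  0.311 -0.219  1.032  0.    -0.752] F [-0.2 -0.1  0.3] gap 0.0641
t 27.58 tcp [ 449.  -313.6  123.6] yaw 89.89 tilt 0.21 j [-0.756  0.314 -0.224  1.029  0.    -0.754] F [-1.3 -0.2 -0.5] gap 0.064
```

View pics/s17a.png

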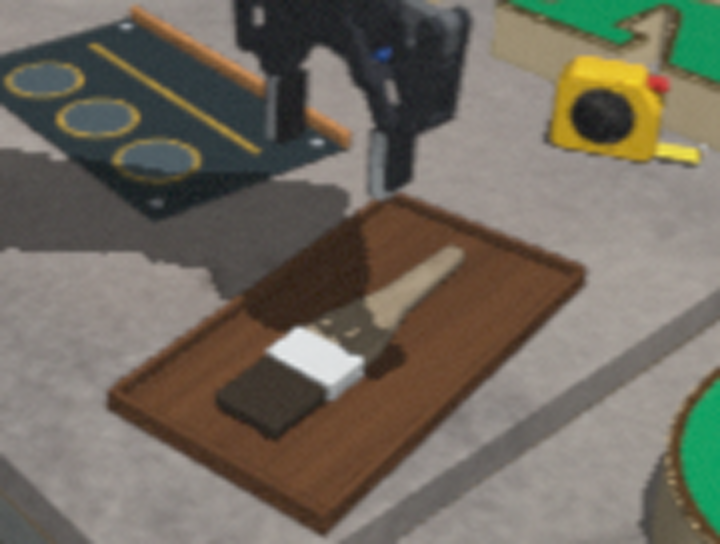

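The brush lies flat lengthwise in the middle of the wooden tray (ferrule at about (298,269), handle end at (334,243)). Now the parts go back, starting with the drum.

>>> drive_tool --plan '[[[0, 2, -0.2, 0, 0, 0, 0.75], [0, 3.5, -0.4, 0, 0, 0, 0.75], [0, 3.5, -0.4, 0, 0, 0, 0.75], [0, 3.5, -0.4, 0, 0, 0, 0.75], [0, 3.5, -0.4, 0, 0, 0, 0.75]]]'

```text
clock: 28.0
tcp_pos: [0.4292, -0.1511, 0.1207]
orientation: [0.707, -0.0, 0.708, 0.001]
wrist_force: [0.7, 0.6, -0.3]
finger_gap: 0.0639
```

>>> drive_tool --plan '[[[0, 3.5, -0.4, 0, 0, 0, 0.75], [0, 3.5, -0.4, 0, 0, 0, 0.75], [0, 3.5, -0.4, 0, 0, 0, 0.75], [0, 3.5, -0.4, 0, 0, 0, 0.75], [0, 3.5, -0.4, 0, 0, 0, 0.75]]]'

```text
clock: 28.42
tcp_pos: [0.4093, 0.0239, 0.121]
orientation: [0.707, -0.001, 0.707, 0.001]
wrist_force: [0.8, -0.4, 0.2]
finger_gap: 0.0641
```

>>> drive_tool --plan '[[[0, 3.5, -0.4, 0, 0, 0, 0.75], [0, 3.5, -0.4, 0, 0, 0, 0.75], [0, 3.5, -0.4, 0, 0, 0, 0.75], [0, 3.5, -0.4, 0, 0, 0, 0.75], [0, 3.5, -0.4, 0, 0, 0, 0.75]]]'

```text
clock: 28.83
tcp_pos: [0.3896, 0.1988, 0.121]
orientation: [0.707, -0.001, 0.707, 0.001]
wrist_force: [1.0, -0.3, 0.0]
finger_gap: 0.0641
```

>>> drive_tool --plan '[[[0, 3.5, -0.4, 0, 0, 0, 0.75], [0, 3.5, -0.4, 0, 0, 0, 0.75], [0, 3.5, -0.4, 0, 0, 0, 0.75], [0, 1.5, 0, 0, 0, 0, 0.75], [0, 0, 0, 0, 0, 0, 0.75]]]'

```text
clock: 29.25
tcp_pos: [0.3783, 0.3201, 0.1208]
orientation: [0.707, -0.002, 0.707, 0.002]
wrist_force: [0.1, 0.1, 0.0]
finger_gap: 0.0642
```

>>> drive_tool --plan '[[[0, 0, 0, 0, 0, 0, 0.8], [0, 0, 0, 0, 0, 0, 0.8], [0, 0, 0, 0, 0, 0, 0.8], [0, 0, 0, 0, 0, 0, 0.8], [0, 0, 0, 0, 0, 0, 0.8]]]'

```text
clock: 29.67
tcp_pos: [0.3792, 0.3163, 0.1214]
orientation: [0.707, 0.001, 0.707, -0.001]
wrist_force: [0.1, 0.3, 0.4]
finger_gap: 0.0682
```

```bash
python3 - <<'E'
from h import *
st()
cv2.imwrite(f"pics/scene18.png",env.read_camera("scene")[:,:,::-1])
cv2.imwrite(f"pics/top18.png",env.read_camera("top")[:,:,::-1])
crop("pics/top18.png","pics/t18a.png",130,170,390,290,3)
crop("pics/scene18.png","pics/s18a.png",100,110,240,230,5)
plan([(.378,.317,.08,90)],[5])
im=cv2.imread("pics/top18.png")
m=cv2.inRange(im,(180,180,180),(255,255,255)); m[:,:330]=0; m[:190]=0; m[275:]=0; m[:,375:]=0
M=cv2.moments(m,True); c=np.array([M['m10'],M['m01']])/M['m00']; print("ferrule",c,M['m00'],plane("top",c,.019))
E
```

```text
t 29.67 tcp [379.2 316.3 121.4] yaw 89.85 tilt 0.00 j [ 0.533  0.221 -0.356  0.993 -0.     0.535] F [0.1 0.3 0.4] gap 0.0682
-> (0.378, 0.317, 0.08, 90) max step cm 0.83 deg 0.03
   [0.83, 0.01, -0.02, -0.03, 0.0, 0.0]
   [0.83, 0.01, -0.02, -0.03, 0.0, 0.0]
   [0.83, 0.01, -0.02, -0.03, 0.0, 0.0]
   [0.83, 0.01, -0.02, -0.03, 0.0, 0.0]
   [0.83, 0.01, -0.02, -0.03, 0.0, 0.0]
ferrule [354.42727273 242.71818182] 110.0 [[ 0.44294755 -0.31381253  0.019     ]]
```

View pics/t18a.png

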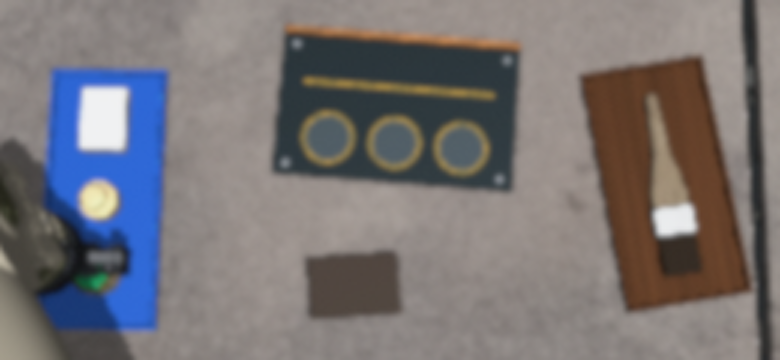

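View pics/s18a.png

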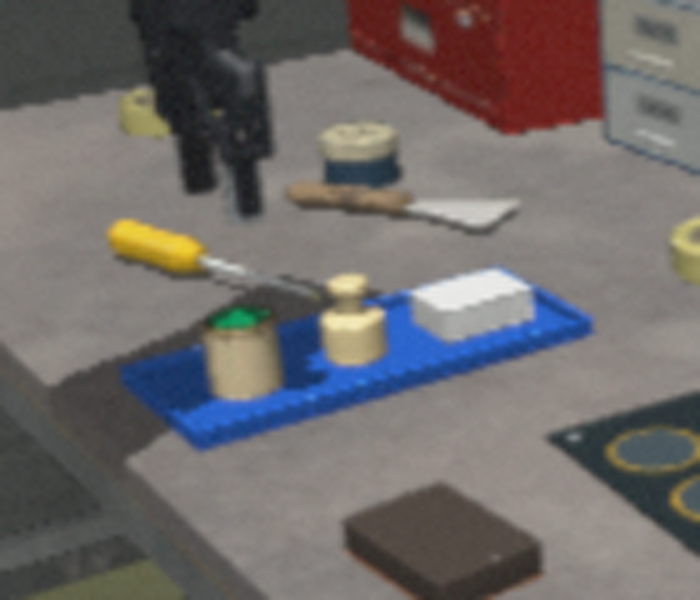

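The brush middle measures about (485, −306) mm against the tray centre (485.5, −305.5) mm. Now I'll grasp the drum.

>>> drive_tool --plan '[[[1.5, 0, -0.1, 0, 0, 0, 0.82], [2.3, 0, 0, 0, 0, 0, 0.82], [2.3, 0, 0, 0, 0, 0, 0.82], [1.8, 0, 0, 0, 0, 0, 0.82], [1.4, 0, 0, 0, 0, 0, 0.82]]]'

```text
clock: 30.18
tcp_pos: [0.3774, 0.3166, 0.0269]
orientation: [0.707, 0.0, 0.708, -0.001]
wrist_force: [-0.9, 0.6, 0.8]
finger_gap: 0.0699
```

>>> drive_tool --plan '[[[1, 0, 0, 0, 0, 0, 0.82], [0.5, 0, 0, 0, 0, 0, 0.82], [0, 0, 0, 0, 0, 0, 0.82], [0, 0, 0, 0, 0, 0, 0.6], [0, 0, 0, 0, 0, 0, 0.4]]]' --squeeze 25

```text
clock: 30.6
tcp_pos: [0.3788, 0.3177, 0.0142]
orientation: [0.708, 0.001, 0.707, -0.0]
wrist_force: [0.0, -0.4, 0.7]
finger_gap: 0.0472
```

>>> drive_tool --plan '[[[0, 0, 0, 0, 0, 0, 0.4], [0, 0, 0, 0, 0, 0, 0.4], [0, 0, 0, 0, 0, 0, 0.4], [0, 0, 0, 0, 0, 0, 0.4], [-0.4, 0, 0, 0, 0, 0, 0.4]]]'

```text
clock: 31.02
tcp_pos: [0.3779, 0.3172, 0.0174]
orientation: [0.707, 0.001, 0.707, -0.0]
wrist_force: [0.1, 0.2, -0.3]
finger_gap: 0.045
```

```bash
python3 - <<'E'
from h import *
st()
E
```

```text
t 31.02 tcp [377.9 317.2  17.4] yaw 89.92 tilt 0.00 j [ 0.535  0.334 -0.498  0.74   0.     0.537] F [ 0.1  0.2 -0.3] gap 0.045
```

>>> drive_tool --plan '[[[-1.5, 0, 0, 0, 0, 0, 0.4], [-2.5, 0, 0, 0, 0, 0, 0.4], [-3, 0, 0, 0, 0, 0, 0.4], [-2, -0.5, 0.2, 0, 0, 0, 0.4], [-0.7, -1.8, 1, 0, 0, 0, 0.4]]]'

```text
clock: 31.43
tcp_pos: [0.3906, 0.2963, 0.1178]
orientation: [0.708, 0.0, 0.706, 0.002]
wrist_force: [1.1, -0.4, -0.2]
finger_gap: 0.045
```

>>> drive_tool --plan '[[[0, -2.8, 1.7, 0, 0, 0, 0.4], [0, -2.8, 1.8, 0, 0, 0, 0.4], [0, -2.8, 1.8, 0, 0, 0, 0.4], [0, -2.8, 1.8, 0, 0, 0, 0.4], [0, -2.8, 1.8, 0, 0, 0, 0.4]]]'

```text
clock: 31.85
tcp_pos: [0.479, 0.1528, 0.1145]
orientation: [0.707, 0.0, 0.707, -0.0]
wrist_force: [-0.1, 0.6, -0.2]
finger_gap: 0.0445
```

>>> drive_tool --plan '[[[0, -2.8, 1.8, 0, 0, 0, 0.4], [0, -2.8, 1.8, 0, 0, 0, 0.4], [0, -2, 1.3, 0, 0, 0, 0.4], [0, -0.8, 0.4, 0, 0, 0, 0.4], [0, 0, 0, 0, 0, 0, 0.4]]]'

```text
clock: 32.27
tcp_pos: [0.5323, 0.0684, 0.1141]
orientation: [0.707, 0.002, 0.707, -0.002]
wrist_force: [0.3, 0.7, -0.6]
finger_gap: 0.0452
```

>>> drive_tool --plan '[[[1, 0, 0, 0, 0, 0, 0.4], [2, 0, 0, 0, 0, 0, 0.4], [2, 0, 0, 0, 0, 0, 0.4], [1.7, 0, 0, 0, 0, 0, 0.4], [1, 0, 0, 0, 0, 0, 0.4]]]'

```text
clock: 32.68
tcp_pos: [0.5287, 0.0718, 0.0348]
orientation: [0.706, -0.0, 0.709, 0.001]
wrist_force: [-0.7, -0.7, 0.1]
finger_gap: 0.0448
```

>>> drive_tool --plan '[[[0.5, 0, 0, 0, 0, 0, 0.4], [0, 0, 0, 0, 0, 0, 0.4], [0, 0, 0, 0, 0, 0, 0.4], [0, 0, 0, 0, 0, 0, 0.4], [0, 0, 0, 0, 0, 0, 0.4]]]'

```text
clock: 33.1
tcp_pos: [0.5326, 0.0702, 0.0334]
orientation: [0.708, 0.0, 0.706, -0.0]
wrist_force: [-0.1, -0.0, -0.2]
finger_gap: 0.0447
```

```bash
python3 - <<'E'
from h import *
st()
cv2.imwrite(f"pics/scene19.png",env.read_camera("scene")[:,:,::-1])
st()
crop("pics/scene19.png","pics/s19a.png",190,130,330,250,5)
E
```

```text
t 33.10 tcp [532.6  70.2  33.4] yaw 89.93 tilt 0.12 j [-0.018  0.383 -0.372  0.814  0.    -0.017] F [-0.1 -0.  -0.2] gap 0.0447
t 33.15 tcp [532.5  70.1  33.3] yaw 89.92 tilt 0.11 j [-0.019  0.383 -0.372  0.814  0.    -0.017] F [-0.3 -1.2  0.2] gap 0.045
```

View pics/s19a.png

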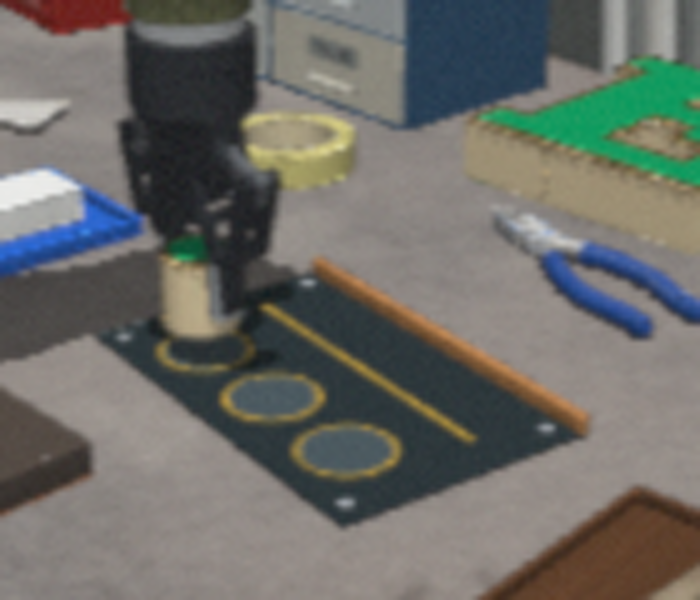

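The drum is positioned over its pad. I'll lower it 20 mm.

>>> drive_tool --plan '[[[0.7, 0, 0, 0, 0, 0, 0.4], [0.6, 0, 0, 0, 0, 0, 0.4], [0.4, 0, 0, 0, 0, 0, 0.4], [0.3, 0, 0, 0, 0, 0, 0.4], [0, 0, 0, 0, 0, 0, 0.4]]]'

```text
clock: 33.57
tcp_pos: [0.5312, 0.07, 0.0133]
orientation: [0.707, 0.0, 0.707, -0.001]
wrist_force: [-4.2, -0.8, 14.3]
finger_gap: 0.0451
```

>>> drive_tool --plan '[[[0.1, 0, 0, 0, 0, 0, 0.4], [0, 0, 0, 0, 0, 0, 0.4], [0, 0, 0, 0, 0, 0, 0.7], [0, 0, 0, 0, 0, 0, 0.75], [0, 0, 0, 0, 0, 0, 0.75]]]'

```text
clock: 33.98
tcp_pos: [0.5315, 0.0701, 0.0109]
orientation: [0.707, 0.001, 0.707, -0.0]
wrist_force: [0.2, 0.1, -0.2]
finger_gap: 0.0638
```

>>> drive_tool --plan '[[[-0.6, 0, 0, 0, 0, 0, 0.75], [-2, 0, 0, 0, 0, 0, 0.75], [-3, 0, 0, 0, 0, 0, 0.75], [-3, 0, 0, 0, 0, 0, 0.75], [-2, 0, 0, 0, 0, 0, 0.72]]]'

```text
clock: 34.4
tcp_pos: [0.5324, 0.0701, 0.1198]
orientation: [0.708, 0.0, 0.706, -0.0]
wrist_force: [-0.2, -0.2, 0.6]
finger_gap: 0.0618
```

```bash
python3 - <<'E'
from h import *
st()
cv2.imwrite(f"pics/scene20.png",env.read_camera("scene")[:,:,::-1])
st()
crop("pics/scene20.png","pics/s20a.png",190,130,330,250,5)
E
```

```text
t 34.40 tcp [532.4  70.1 119.8] yaw 89.93 tilt 0.11 j [-0.019  0.299 -0.255  1.015  0.    -0.017] F [-0.2 -0.2  0.6] gap 0.0618
t 34.45 tcp [534.6  70.1 123.3] yaw 89.93 tilt 0.44 j [-0.019  0.296 -0.25   1.017  0.    -0.017] F [ 1.2 -0.1  2.7] gap 0.0616
```

View pics/s20a.png

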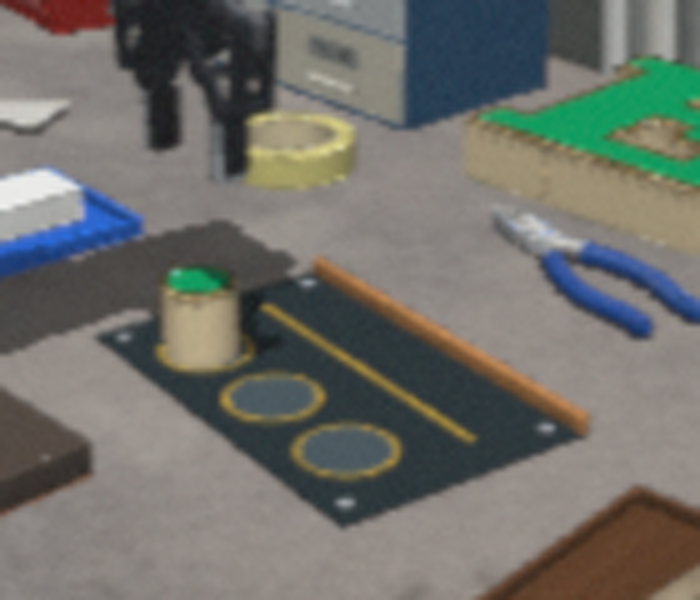

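The drum is upright and centred on its pad. Next is the brass weight.

>>> drive_tool --plan '[[[0, 1.5, -0.5, 0, 0, 0, 0.72], [0, 3.2, -1, 0, 0, 0, 0.72], [0, 3.2, -1, 0, 0, 0, 0.72], [0, 3.2, -1, 0, 0, 0, 0.72], [0, 3.2, -1, 0, 0, 0, 0.72]]]'

```text
clock: 34.87
tcp_pos: [0.4862, 0.2142, 0.1172]
orientation: [0.707, 0.001, 0.707, -0.001]
wrist_force: [0.7, 0.2, -0.3]
finger_gap: 0.0616
```

>>> drive_tool --plan '[[[0, 3.2, -1, 0, 0, 0, 0.72], [0, 3.2, -1, 0, 0, 0, 0.72], [0, 3.2, -0.9, 0, 0, 0, 0.72], [0, 1, -0.3, 0, 0, 0, 0.72], [0, 0, 0, 0, 0, 0, 0.72]]]'

```text
clock: 35.28
tcp_pos: [0.4539, 0.3215, 0.117]
orientation: [0.707, -0.001, 0.707, 0.001]
wrist_force: [-0.1, -0.3, 0.4]
finger_gap: 0.0616
```

>>> drive_tool --plan '[[[0, 0, 0, 0, 0, 0, 0.72], [1, 0, 0, 0, 0, 0, 0.72], [1.5, 0, 0, 0, 0, 0, 0.72], [0.5, 0, 0, 0, 0, 0, 0.72], [0, 0, 0, 0, 0, 0, 0.72]]]'

```text
clock: 35.7
tcp_pos: [0.4541, 0.3172, 0.0852]
orientation: [0.706, 0.001, 0.708, -0.002]
wrist_force: [-1.0, -0.8, 0.6]
finger_gap: 0.0614
```

```bash
python3 - <<'E'
from h import *
st()
cv2.imwrite(f"pics/scene21.png",env.read_camera("scene")[:,:,::-1])
st()
crop("pics/scene21.png","pics/s21a.png",100,110,240,230,5)
E
```

```text
t 35.70 tcp [454.1 317.2  85.2] yaw 89.80 tilt 0.23 j [ 0.465  0.363 -0.256  0.956 -0.     0.468] F [-1.  -0.8  0.6] gap 0.0614
t 35.75 tcp [454.6 317.7  86.2] yaw 89.82 tilt 0.14 j [ 0.465  0.362 -0.254  0.957 -0.     0.468] F [ 0.1  0.4 -0.4] gap 0.0617
```

View pics/s21a.png

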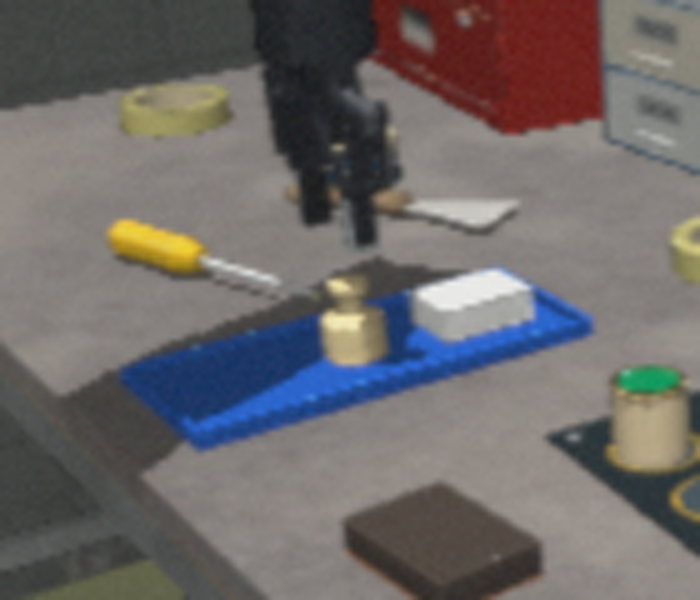

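>>> drive_tool --plan '[[[1.5, 0, 0, 0, 0, 0, 0.72], [2, 0.1, 0.05, 0, 0, 0, 0.72], [1.7, 0, 0, 0, 0, 0, 0.72], [1.2, 0, 0, 0, 0, 0, 0.72], [0.8, 0, 0, 0, 0, 0, 0.72]]]'

```text
clock: 36.17
tcp_pos: [0.4554, 0.3194, 0.0145]
orientation: [0.707, 0.001, 0.707, -0.001]
wrist_force: [0.2, -0.3, -0.7]
finger_gap: 0.0614
```

>>> drive_tool --plan '[[[0.5, 0, 0, 0, 0, 0, 0.72], [0, 0, 0, 0, 0, 0, 0.72], [0, 0, 0, 0, 0, 0, 0.72], [0, 0, 0, 0, 0, 0, 0.5], [0, 0, 0, 0, 0, 0, 0.3]]]' --squeeze 60

```text
clock: 36.58
tcp_pos: [0.4564, 0.3201, 0.0116]
orientation: [0.708, 0.0, 0.706, -0.001]
wrist_force: [-6.6, -3.2, 14.6]
finger_gap: 0.0396
```

>>> drive_tool --plan '[[[0, 0, 0, 0, 0, 0, 0.3], [0, 0, 0, 0, 0, 0, 0.3], [0, 0, 0, 0, 0, 0, 0.3], [0, 0, 0, 0, 0, 0, 0.3], [0, 0, 0, 0, 0, 0, 0.3]]]'

```text
clock: 37.0
tcp_pos: [0.4563, 0.3201, 0.0117]
orientation: [0.708, 0.001, 0.706, -0.001]
wrist_force: [-0.6, -2.5, 5.2]
finger_gap: 0.0388
```

```bash
python3 - <<'E'
from h import *
st()
E
```

```text
t 37.00 tcp [456.3 320.1  11.7] yaw 89.91 tilt 0.13 j [ 0.468  0.441 -0.342  0.785 -0.001  0.47 ] F [-0.6 -2.5  5.2] gap 0.0388
```

>>> drive_tool --plan '[[[-0.5, 0, 0, 0, 0, 0, 0.3], [-1.5, 0, 0, 0, 0, 0, 0.3], [-2.5, 0, 0, 0, 0, 0, 0.3], [-3, 0, 0, 0, 0, 0, 0.3], [-2, 0, 0, 0, 0, 0, 0.3]]]'

```text
clock: 37.42
tcp_pos: [0.4555, 0.3204, 0.1074]
orientation: [0.707, 0.001, 0.707, -0.0]
wrist_force: [1.1, 1.0, -3.6]
finger_gap: 0.0391
```

>>> drive_tool --plan '[[[-1, -0.8, 0.1, 0, 0, 0, 0.3], [0, -2, 0.4, 0, 0, 0, 0.3], [0, -3.3, 0.7, 0, 0, 0, 0.3], [0, -3.3, 0.7, 0, 0, 0, 0.3], [0, -3.3, 0.7, 0, 0, 0, 0.3]]]'

```text
clock: 37.83
tcp_pos: [0.4803, 0.1915, 0.1145]
orientation: [0.707, -0.0, 0.708, -0.0]
wrist_force: [0.2, 0.0, -5.2]
finger_gap: 0.0388
```

>>> drive_tool --plan '[[[0, -3.3, 0.7, 0, 0, 0, 0.3], [0, -3.3, 0.7, 0, 0, 0, 0.3], [0, -3.3, 0.7, 0, 0, 0, 0.3], [0, -3.3, 0.7, 0, 0, 0, 0.3], [0, -3.3, 0.7, 0, 0, 0, 0.3]]]'

```text
clock: 38.25
tcp_pos: [0.515, 0.0262, 0.1145]
orientation: [0.706, 0.001, 0.708, -0.0]
wrist_force: [1.7, -0.9, -4.3]
finger_gap: 0.0391
```

>>> drive_tool --plan '[[[0, -2.2, 0.6, 0, 0, 0, 0.3], [0, -1.1, 0.3, 0, 0, 0, 0.3], [0, 0, 0, 0, 0, 0, 0.3], [0, 0, 0, 0, 0, 0, 0.3], [0, 0, 0, 0, 0, 0, 0.3]]]'

```text
clock: 38.67
tcp_pos: [0.5241, -0.004, 0.1148]
orientation: [0.707, 0.001, 0.708, 0.0]
wrist_force: [0.5, 0.2, -3.5]
finger_gap: 0.0391
```

```bash
python3 - <<'E'
from h import *
st()
cv2.imwrite(f"pics/scene22.png",env.read_camera("scene")[:,:,::-1])
st()
crop("pics/scene22.png","pics/s22a.png",190,130,330,250,5)
E
```

```text
t 38.67 tcp [524.1  -4.  114.8] yaw 89.96 tilt 0.11 j [-0.161  0.283 -0.291  0.999  0.001 -0.161] F [ 0.5  0.2 -3.5] gap 0.0391
t 38.72 tcp [524.2  -3.7 114.9] yaw 90.00 tilt 0.08 j [-0.161  0.282 -0.291  0.998  0.001 -0.161] F [-0.4  0.2 -4.3] gap 0.039
```

View pics/s22a.png

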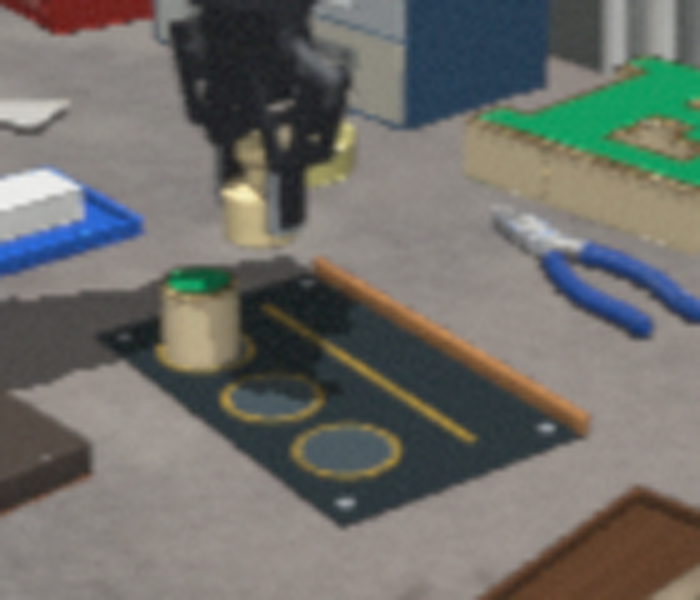

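>>> drive_tool --plan '[[[1.5, -0.2, 0.25, 0, 0, 0, 0.3], [2.3, 0, 0, 0, 0, 0, 0.3], [2.2, 0, 0, 0, 0, 0, 0.3], [1.5, 0, 0, 0, 0, 0, 0.3], [1, 0, 0, 0, 0, 0, 0.3]]]'

```text
clock: 39.13
tcp_pos: [0.5259, -0.0052, 0.0284]
orientation: [0.706, -0.0, 0.708, 0.001]
wrist_force: [-0.6, 0.3, -4.5]
finger_gap: 0.0395
```

>>> drive_tool --plan '[[[0.7, 0, 0, 0, 0, 0, 0.3], [0.4, 0, 0, 0, 0, 0, 0.3], [0.2, 0, 0, 0, 0, 0, 0.3], [0.1, 0, 0, 0, 0, 0, 0.3], [0, 0, 0, 0, 0, 0, 0.3]]]'

```text
clock: 39.55
tcp_pos: [0.5281, -0.0069, 0.0169]
orientation: [0.708, 0.0, 0.707, -0.0]
wrist_force: [0.6, 0.2, -4.5]
finger_gap: 0.0392
```

```bash
python3 - <<'E'
from h import *
st()
cv2.imwrite(f"pics/scene23.png",env.read_camera("scene")[:,:,::-1])
st()
crop("pics/scene23.png","pics/s23a.png",190,150,310,250,6)
E
```

```text
t 39.55 tcp [528.1  -6.9  16.9] yaw 89.93 tilt 0.07 j [-0.165  0.389 -0.412  0.768  0.    -0.164] F [ 0.6  0.2 -4.5] gap 0.0392
t 39.60 tcp [528.2  -7.   17. ] yaw 89.93 tilt 0.08 j [-0.165  0.389 -0.412  0.769  0.    -0.164] F [ 0.1 -0.3 -3.9] gap 0.0392
```

View pics/s23a.png

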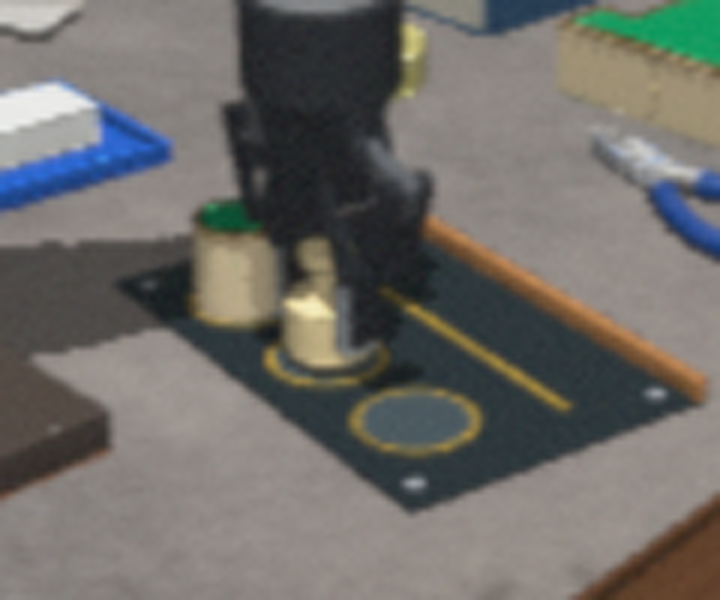

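>>> drive_tool --plan '[[[0.3, 0.05, -0.1, 0, 0, 0, 0.3], [0.2, 0, 0, 0, 0, 0, 0.3], [0.1, 0, 0, 0, 0, 0, 0.3], [0, 0, 0, 0, 0, 0, 0.3], [0, 0, 0, 0, 0, 0, 0.3]]]'

```text
clock: 40.02
tcp_pos: [0.5266, -0.0064, 0.0108]
orientation: [0.707, 0.0, 0.707, -0.0]
wrist_force: [-2.5, 1.3, 2.6]
finger_gap: 0.0383
```

Contact: the wrist force has swung from −4 to +2.6 N. Releasing.

>>> drive_tool --plan '[[[0, 0, 0, 0, 0, 0, 0.5], [0, 0, 0, 0, 0, 0, 0.68], [0, 0, 0, 0, 0, 0, 0.68], [-0.3, 0, 0, 0, 0, 0, 0.68], [-1.5, 0, 0, 0, 0, 0, 0.68]]]'

```text
clock: 40.43
tcp_pos: [0.5249, -0.0062, 0.0267]
orientation: [0.706, 0.001, 0.708, -0.0]
wrist_force: [-0.1, 0.1, 0.4]
finger_gap: 0.0585
```

>>> drive_tool --plan '[[[-2.5, 0, 0, 0, 0, 0, 0.68], [-3, 0, 0, 0, 0, 0, 0.68], [-2.5, 0, 0, 0, 0, 0, 0.68], [-1, 0, 0, 0, 0, 0, 0.68], [0, 0, 0, 0, 0, 0, 0.68]]]'

```text
clock: 40.85
tcp_pos: [0.5288, -0.0068, 0.1213]
orientation: [0.709, 0.0, 0.705, -0.001]
wrist_force: [0.4, -0.5, -0.5]
finger_gap: 0.0582
```

```bash
python3 - <<'E'
from h import *
st()
cv2.imwrite(f"pics/scene24.png",env.read_camera("scene")[:,:,::-1])
st()
crop("pics/scene24.png","pics/s24a.png",190,130,330,250,5)
E
```

```text
t 40.85 tcp [528.8  -6.8 121.3] yaw 89.92 tilt 0.35 j [-0.165  0.28  -0.278  1.007  0.    -0.163] F [ 0.4 -0.5 -0.5] gap 0.0582
t 40.90 tcp [527.6  -6.6 119.3] yaw 89.92 tilt 0.17 j [-0.165  0.282 -0.281  1.006  0.    -0.163] F [ 0.7  0.3 -0.7] gap 0.0577
```

View pics/s24a.png

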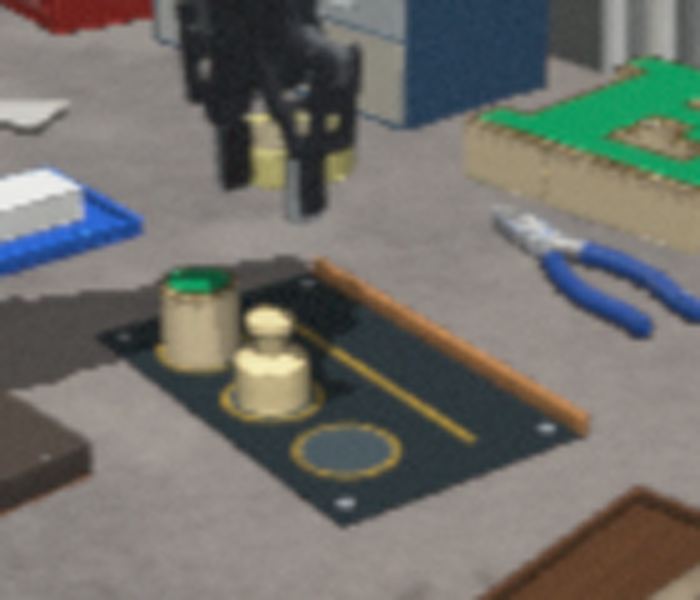

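The brass weight is upright on its pad. Last is the block.

>>> drive_tool --plan '[[[0, 1.5, 0.1, 0, 0, 0, 0.78], [0, 3.5, 0.2, 0, 0, 0, 0.78], [0, 3.5, 0.2, 0, 0, 0, 0.78], [0, 3.5, 0.2, 0, 0, 0, 0.78], [0, 3.5, 0.2, 0, 0, 0, 0.78]]]'

```text
clock: 41.32
tcp_pos: [0.5344, 0.1497, 0.116]
orientation: [0.706, 0.001, 0.708, -0.001]
wrist_force: [1.2, 0.1, 0.1]
finger_gap: 0.0667
```

>>> drive_tool --plan '[[[0, 3.5, 0.2, 0, 0, 0, 0.78], [0, 3.5, 0.2, 0, 0, 0, 0.78], [0, 3.5, 0.2, 0, 0, 0, 0.78], [0, 3.5, 0.2, 0, 0, 0, 0.78], [0, 2, 0.2, 0, 0, 0, 0.78]]]'

```text
clock: 41.73
tcp_pos: [0.5445, 0.3116, 0.1156]
orientation: [0.706, -0.0, 0.708, 0.0]
wrist_force: [0.2, -0.3, 0.1]
finger_gap: 0.0665
```

>>> drive_tool --plan '[[[0, 1, 0, 0, 0, 0, 0.78], [1, 0, 0, 0, 0, 0, 0.78], [2, 0, 0, 0, 0, 0, 0.78], [2, 0, 0, 0, 0, 0, 0.78], [1, 0, 0, 0, 0, 0, 0.78]]]'

```text
clock: 42.15
tcp_pos: [0.5438, 0.316, 0.0542]
orientation: [0.705, 0.0, 0.709, -0.002]
wrist_force: [-0.2, -0.4, -0.7]
finger_gap: 0.0666
```

>>> drive_tool --plan '[[[0, 0, 0, 0, 0, 0, 0.78], [0, 0, 0, 0, 0, 0, 0.78], [0, 0, 0, 0, 0, 0, 0.78], [0, 0, 0, 0, 0, 0, 0.78], [0, 0, 0, 0, 0, 0, 0.78]]]'

```text
clock: 42.57
tcp_pos: [0.5469, 0.3187, 0.0596]
orientation: [0.708, 0.001, 0.706, -0.0]
wrist_force: [-0.2, 0.7, -0.2]
finger_gap: 0.0666
```

```bash
python3 - <<'E'
from h import *
st()
cv2.imwrite(f"pics/scene25.png",env.read_camera("scene")[:,:,::-1])
crop("pics/scene25.png","pics/s25a.png",130,110,250,210,6)
E
```

```text
t 42.57 tcp [546.9 318.7  59.6] yaw 89.90 tilt 0.14 j [ 0.401  0.518 -0.077  0.974 -0.     0.403] F [-0.2  0.7 -0.2] gap 0.0666
```

View pics/s25a.png

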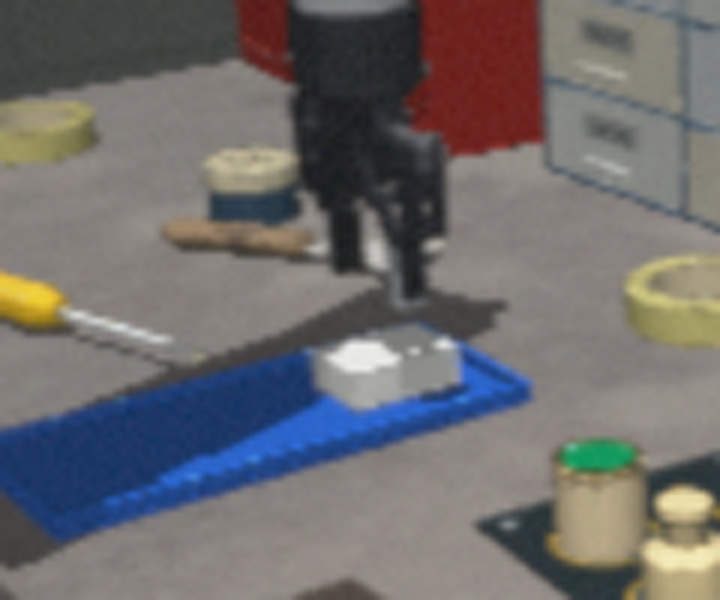

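>>> drive_tool --plan '[[[1.3, 0, 0, 0, 0, 0, 0.78], [1.5, 0, 0, 0, 0, 0, 0.78], [1, 0, 0, 0, 0, 0, 0.78], [0.7, 0, 0, 0, 0, 0, 0.78], [0.3, 0, 0, 0, 0, 0, 0.78]]]'

```text
clock: 43.03
tcp_pos: [0.5453, 0.3183, 0.0092]
orientation: [0.707, 0.0, 0.708, -0.001]
wrist_force: [-0.0, 0.2, 0.4]
finger_gap: 0.0668
```

>>> drive_tool --plan '[[[0, 0, 0, 0, 0, 0, 0.78], [0, 0, 0, 0, 0, 0, 0.6], [0, 0, 0, 0, 0, 0, 0.4], [0, 0, 0, 0, 0, 0, 0.3], [0, 0, 0, 0, 0, 0, 0.3]]]' --squeeze 50

```text
clock: 43.45
tcp_pos: [0.5467, 0.3189, 0.0112]
orientation: [0.708, 0.001, 0.707, -0.0]
wrist_force: [0.4, 0.7, 2.3]
finger_gap: 0.0487
```

>>> drive_tool --plan '[[[0, 0, 0, 0, 0, 0, 0.3], [0, 0, 0, 0, 0, 0, 0.3], [0, 0, 0, 0, 0, 0, 0.3], [0, 0, 0, 0, 0, 0, 0.3], [-0.3, 0, 0, 0, 0, 0, 0.3]]]'

```text
clock: 43.87
tcp_pos: [0.5456, 0.3184, 0.0129]
orientation: [0.707, 0.0, 0.707, -0.001]
wrist_force: [-0.6, 0.3, -1.5]
finger_gap: 0.0486
```

```bash
python3 - <<'E'
from h import *
st()
E
```

```text
t 43.87 tcp [545.6 318.4  12.9] yaw 89.92 tilt 0.04 j [ 0.401  0.562 -0.13   0.88   0.     0.403] F [-0.6  0.3 -1.5] gap 0.0486
```

>>> drive_tool --plan '[[[-1, 0, 0, 0, 0, 0, 0.3], [-2, 0, 0, 0, 0, 0, 0.3], [-3, 0, 0, 0, 0, 0, 0.3], [-2.5, 0, 0, 0, 0, 0, 0.3], [-1.5, -1, 0, 0, 0, 0, 0.3]]]'

```text
clock: 44.28
tcp_pos: [0.5468, 0.3101, 0.1165]
orientation: [0.708, 0.001, 0.706, 0.001]
wrist_force: [1.5, 0.3, -1.8]
finger_gap: 0.0489
```

>>> drive_tool --plan '[[[0, -2.3, -0.2, 0, 0, 0, 0.3], [0, -3.5, -0.2, 0, 0, 0, 0.3], [0, -3.5, -0.2, 0, 0, 0, 0.3], [0, -3.5, -0.2, 0, 0, 0, 0.3], [0, -3.5, -0.2, 0, 0, 0, 0.3]]]'

```text
clock: 44.7
tcp_pos: [0.5348, 0.1442, 0.1135]
orientation: [0.707, 0.0, 0.707, -0.0]
wrist_force: [0.6, -0.3, -0.9]
finger_gap: 0.0488
```

>>> drive_tool --plan '[[[0, -3.5, -0.2, 0, 0, 0, 0.3], [0, -3.5, -0.2, 0, 0, 0, 0.3], [0, -3.5, -0.2, 0, 0, 0, 0.3], [0, -3.5, -0.2, 0, 0, 0, 0.3], [0, -3.5, -0.2, 0, 0, 0, 0.3]]]'

```text
clock: 45.12
tcp_pos: [0.5246, -0.031, 0.1136]
orientation: [0.707, 0.001, 0.707, -0.0]
wrist_force: [0.3, -0.4, -2.1]
finger_gap: 0.0488
```

>>> drive_tool --plan '[[[0, -3.1, -0.2, 0, 0, 0, 0.3], [0, -1.9, -0.2, 0, 0, 0, 0.3], [0, 0, 0, 0, 0, 0, 0.3], [0, 0, 0, 0, 0, 0, 0.3], [0, 0, 0, 0, 0, 0, 0.3]]]'

```text
clock: 45.53
tcp_pos: [0.521, -0.079, 0.1133]
orientation: [0.707, 0.001, 0.707, -0.0]
wrist_force: [0.3, 0.1, -1.2]
finger_gap: 0.0486
```

>>> drive_tool --plan '[[[1, 0, 0, 0, 0, 0, 0.3], [2, 0, 0, 0, 0, 0, 0.3], [2, 0, 0, 0, 0, 0, 0.3], [1.5, 0, 0, 0, 0, 0, 0.3], [0.7, 0, 0, 0, 0, 0, 0.3]]]'

```text
clock: 45.95
tcp_pos: [0.5196, -0.0775, 0.0385]
orientation: [0.706, 0.0, 0.708, 0.001]
wrist_force: [-0.3, -0.0, -2.1]
finger_gap: 0.0488
```

>>> drive_tool --plan '[[[0, 0, 0, 0, 0, 0, 0.3], [0, 0, 0, 0, 0, 0, 0.3], [0, 0, 0, 0, 0, 0, 0.3], [0, 0, 0, 0, 0, 0, 0.3], [0, 0, 0, 0, 0, 0, 0.3]]]'

```text
clock: 46.37
tcp_pos: [0.5223, -0.0796, 0.0423]
orientation: [0.708, 0.0, 0.706, -0.001]
wrist_force: [0.3, 0.3, -3.0]
finger_gap: 0.0486
```

```bash
python3 - <<'E'
from h import *
st()
cv2.imwrite(f"pics/scene26.png",env.read_camera("scene")[:,:,::-1])
crop("pics/scene26.png","pics/s26a.png",190,150,310,250,6)
st()
E
```

```text
t 46.37 tcp [522.3 -79.6  42.3] yaw 89.93 tilt 0.11 j [-0.303  0.359 -0.383  0.827  0.    -0.302] F [ 0.3  0.3 -3. ] gap 0.0486
t 46.42 tcp [522.1 -79.6  42.1] yaw 89.93 tilt 0.10 j [-0.303  0.359 -0.384  0.827  0.    -0.302] F [ 1.   0.3 -1.7] gap 0.0488
```

View pics/s26a.png

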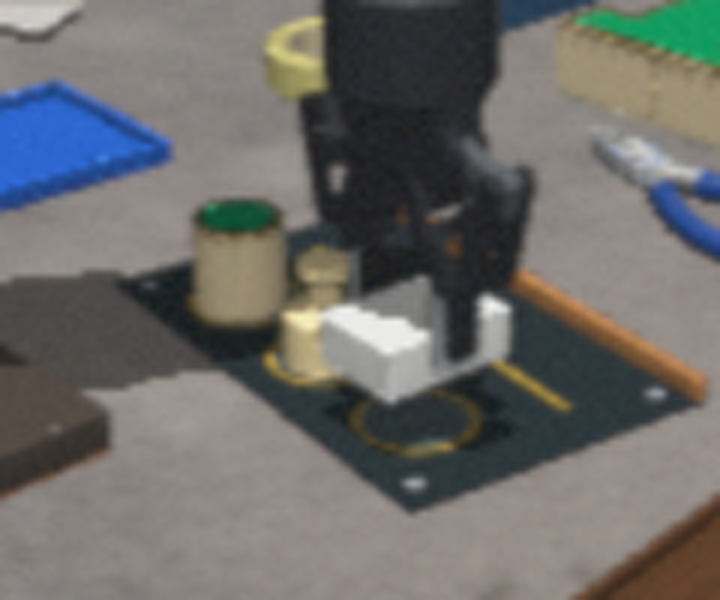

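The block is level over its pad, and the other two parts haven't moved. Lowering it now.

>>> drive_tool --plan '[[[1, 0, 0, 0, 0, 0, 0.3], [1, 0, 0, 0, 0, 0, 0.3], [0.6, 0, 0, 0, 0, 0, 0.3], [0.3, 0, 0, 0, 0, 0, 0.3], [0.2, 0, 0, 0, 0, 0, 0.3]]]'

```text
clock: 46.83
tcp_pos: [0.5201, -0.0791, 0.0101]
orientation: [0.706, 0.001, 0.708, -0.0]
wrist_force: [-9.4, 3.6, 25.9]
finger_gap: 0.049
```

>>> drive_tool --plan '[[[0.1, 0, 0, 0, 0, 0, 0.3], [0, 0, 0, 0, 0, 0, 0.3], [0, 0, 0, 0, 0, 0, 0.3], [0, 0, 0, 0, 0, 0, 0.3], [0, 0, 0, 0, 0, 0, 0.3]]]'

```text
clock: 47.25
tcp_pos: [0.5201, -0.079, 0.0102]
orientation: [0.706, 0.001, 0.708, -0.0]
wrist_force: [-7.3, 1.2, 13.1]
finger_gap: 0.0488
```

Contact with the board, at 13 N. I'll release and retreat.

>>> drive_tool --plan '[[[-0.1, 0, 0, 0, 0, 0, 0.3], [0, 0, 0, 0, 0, 0, 0.6], [0, 0, 0, 0, 0, 0, 0.72], [0, 0, 0, 0, 0, 0, 0.72], [-0.3, 0, 0, 0, 0, 0, 0.72]]]'

```text
clock: 47.67
tcp_pos: [0.5212, -0.0793, 0.0128]
orientation: [0.707, 0.001, 0.707, -0.0]
wrist_force: [-0.4, -0.9, -0.7]
finger_gap: 0.0615
```

>>> drive_tool --plan '[[[-1.5, 0, 0, 0, 0, 0, 0.72], [-3, 0, 0, 0, 0, 0, 0.72], [-3.5, 0, 0, 0, 0, 0, 0.72], [-3.5, 0, 0, 0, 0, 0, 0.72], [-2, 0, -2, 0, 0, 0, 0.72]]]'

```text
clock: 48.08
tcp_pos: [0.5059, -0.0805, 0.1524]
orientation: [0.71, -0.0, 0.704, -0.001]
wrist_force: [1.4, 0.0, 0.5]
finger_gap: 0.0617
```

>>> drive_tool --plan '[[[0, 3, -2, 0, 0, 0, 0.72], [0, 3.5, -2, 0, 0, 0, 0.72], [0, 3.5, -1, 0, 0, 0, 0.72], [0, 3.5, -1, 0, 0, 0, 0.72], [0, 3.5, 0, 0, 0, 0, 0.72]]]'

```text
clock: 48.5
tcp_pos: [0.4394, 0.0919, 0.1486]
orientation: [0.707, 0.001, 0.707, -0.001]
wrist_force: [1.2, 0.1, 0.5]
finger_gap: 0.0615
```

>>> drive_tool --plan '[[[0, 3.5, 0, 0, 0, 0, 0.72], [0, 3.5, 0, 0, 0, 0, 0.72], [0, 3.5, 0, 0, 0, 0, 0.72], [0, 3.5, 0, 0, 0, 0, 0.72], [0, 3.5, 0, 0, 0, 0, 0.72]]]'

```text
clock: 48.92
tcp_pos: [0.4417, 0.2676, 0.1486]
orientation: [0.707, 0.0, 0.707, -0.0]
wrist_force: [0.5, 0.5, -0.3]
finger_gap: 0.0616
```

>>> drive_tool --plan '[[[0, 3.5, 0, 0, 0, 0, 0.72], [0, 3, 0, 0, 0, 0, 0.72], [0, 0, 0, 0, 0, 0, 0.72], [0, 0, 0, 0, 0, 0, 0.72], [0, 0, 0, 0, 0, 0, 0.72]]]'

```text
clock: 49.33
tcp_pos: [0.4416, 0.3303, 0.148]
orientation: [0.707, 0.0, 0.707, -0.001]
wrist_force: [0.8, -0.4, -0.0]
finger_gap: 0.0614
```

```bash
sed 's/top0.png/top27.png/;s/scene0.png/scene27.png/' m0.py > m1.py; python3 - <<'E'
from h import *
st()
for n in("scene","top"):
    cv2.imwrite(f"pics/{n}27.png",env.read_camera(n)[:,:,::-1])
crop("pics/scene27.png","pics/s27a.png",190,150,340,262,5)
crop("pics/top27.png","pics/t27a.png",130,170,390,290,3)
E
python3 m1.py 2>&1 | grep -E "green|block|brass|sand|Error"; python3 m0.py | grep -E "green|block|brass|sand"
```

```text
t 49.33 tcp [441.6 330.3 148. ] yaw 89.95 tilt 0.05 j [ 0.497  0.307 -0.17   1.095 -0.     0.498] F [ 0.8 -0.4 -0. ] gap 0.0614
green tri (array([0.52930982, 0.06932666, 0.05316653]), np.float64(0.0025276827493224217)) 95.0 42.0 z49+4 [[0.52822719 0.06995717 0.053     ]] scene [[0.53078789 0.06929324 0.053     ]]
sand ((366.9866027832031, 37.81848907470703), (65.4552001953125, 97.97837829589844), 4.324011325836182) box [[331.0, 84.0], [338.0, -13.0], [403.0, -9.0], [396.0, 89.0]]
block ((521.0554809570312, -80.92559051513672), (67.28485107421875, 46.332435607910156), 0.20848599076271057) box [[487.0, -58.0], [487.0, -104.0], [555.0, -104.0], [555.0, -58.0]]
ValueError: max() iterable argument is empty
green tri (array([0.53264174, 0.07004265, 0.05317648]), np.float64(0.0016138496265059557)) 98.0 45.0 z49+4 [[0.53196321 0.07044919 0.053     ]] scene [[0.53367374 0.07015311 0.053     ]]
sand ((366.9866027832031, 37.81848907470703), (65.4552001953125, 97.97837829589844), 4.324011325836182) box [[331.0, 84.0], [338.0, -13.0], [403.0, -9.0], [396.0, 89.0]]
block ((521.085205078125, -80.92559051513672), (67.2259521484375, 46.332000732421875), 0.20750786364078522) box [[487.0, -58.0], [488.0, -104.0], [555.0, -104.0], [555.0, -58.0]]
brass px [261.33333333 215.95454545] 132.0 plane 40 [[ 0.52495806 -0.005829    0.04      ]]
```

View pics/s27a.png

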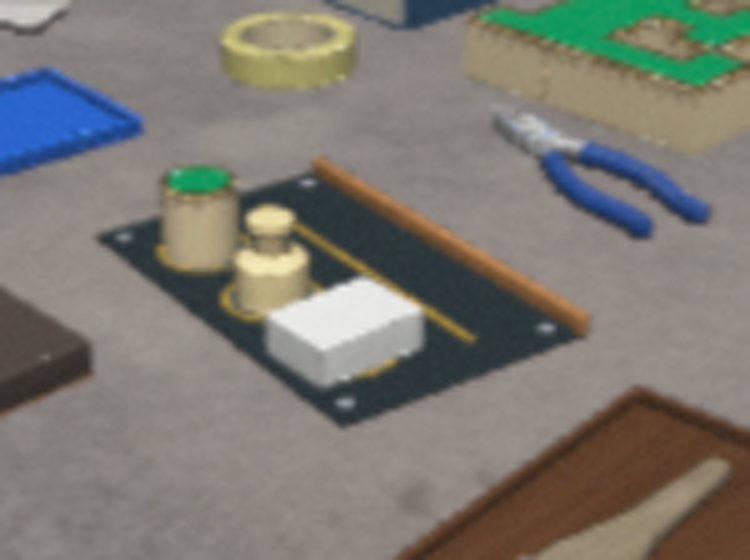

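View pics/t27a.png

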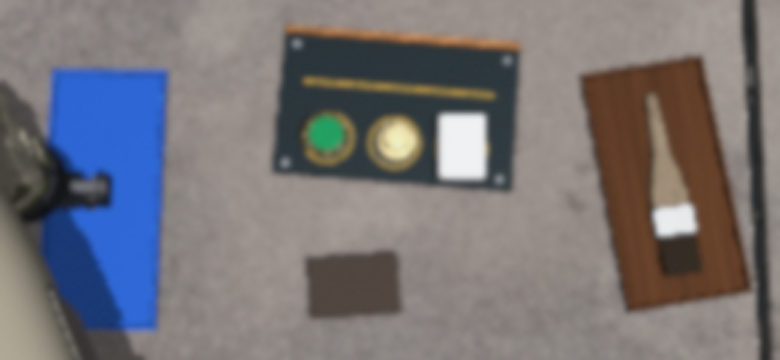

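```bash
grep -v ferrule m1.py > m2.py; python3 m2.py | grep brass; python3 - <<'E'
from h import *
crop("pics/top27.png","pics/t27b.png",212,172,312,242,8)
s=env.get_state(); print(s["clock"],np.abs(s["qvel"]).max())
E
```

```text
brass px [262.21374046 216.38167939] 131.0 plane 40 [[ 0.52357507 -0.0087339   0.04      ]]
49.4333 0.008638751279707842
```

View pics/t27b.png

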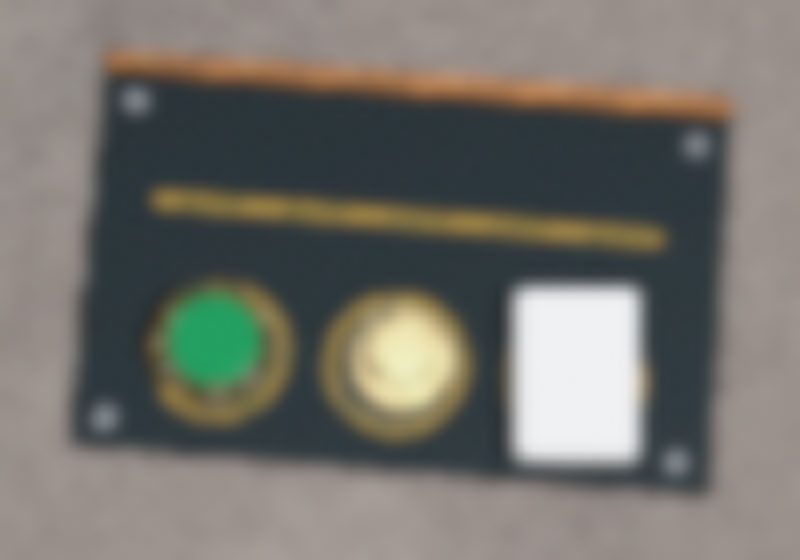

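All three parts are within about 4 mm of where they started, the arm is clear, and nothing is moving. I'll hand in.

```bash
python3 -c "
from workcell import env
print(env.hand_in())"
```

```text
the job is handed in; nothing more can be done
None
```

I parked the block, brass weight and drum upright in the blue tray, with the brush still in place on the board. Then I laid the brush flat lengthwise in the wooden tray and put the three parts back on their own pads. I handed in at about 49 s of the 141 s allowed; no verdict came back.

**Last checks, from the final pictures:**

| Item | Result | Tolerance |
|---|---|---|
| Drum | about 3–4 mm from its start | 15 mm |
| Brass weight | about 3 mm from its start | 15 mm |
| Block | under 1 mm from its start, yaw unchanged | 15 mm, 17° |
| Brush middle (measured after laying) | about 1 mm from the tray centre, along the tray | 35 mm along, 45 mm across |
| Sanding block | no shift measured | 30 mm |
| Pliers | no shift seen, judged by eye only | 30 mm |

The arm was clear of everything and nothing was moving.

**What disagreed:**
- **Brass grip:** the gap read 39 mm on a body given as 42 mm, but the hold was firm.
- **Drum position:** the two camera views differed by about 2.5 mm.
- **Block set-down:** it touched the board at up to 26 N on the wrist, under the 120 N limit.
- **Final measuring script:** it first stopped at the now-empty brush spot on the board. I reran it without that step to check the brass weight.

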